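# Hang the nail board on the display rail and lock it with the T-key

### The job

Take the nail board with the steel hook strip out of the wooden rack, lift its hook over the raised front lip of the aluminium display rail, between the two side guides, and lower it until it hangs on the lip before letting go. Then take the T-handle key from the tool stand, put its square end into the sunken socket screw at the end of the rail and turn it clockwise as far as it goes, so that the keeper bar swings over the hook (the key must do this, not the gripper itself). Put the key back upright in the hole it came from and leave everything else where it is.

Things in the scene. Friction and masses are not known exactly. Their poses are not given: they have to be found in the camera images.
- rail: Fixed aluminium display rail on a grey base plate. Origin on the table, x away from the robot (give or take its yaw), y along the rail, z up. In this frame an upright face plate spans x -3 to +3, y -100 to +150, z 90 to 170 mm; on its front (-x) two side guides stand out 26 mm, at z 100 to 150 mm, 144 mm apart: the 120 mm board belongs between them, centred on y = 0.
- rail_lip (a point): Middle of the top edge of the face plate, which is the anti-jump lip: 6 mm thick, 170 mm above the table, at x = y = 0 of the rail's frame. Behind it (+x) is the channel for the hook's tongue: x +3 to +25 mm, floor 20 mm below the lip, then a low back wall 6 mm thick whose top is 10 mm below the lip.
- tube_mouth (a point): Centre of the mouth of the round guide tube over the sunken screw, 236 mm above the table, at x = 8, y = 105 mm of the rail's frame. Flared mouth about 36 mm wide, 25 mm inside, 30 mm deep. Beside it at y = 133 to 149 mm stands a post of the same height.
- panel: The board to hang: black, 12 mm thick (x), 120 wide (y), 110 high, origin at the middle of its lower edge, z up. It stands in a slot of the rack, its back (+x) away from the robot. A steel hook strip as wide as the board: web z 104 to 110 mm from the back to x = 27 mm, then a tongue x 21 to 27 mm, down to z = 89 mm. Gap of 15 mm between back and tongue for the lip. About 0.25 kg.
- panel_grip (a point): Middle of the board's grip tab, 137 mm above its lower edge. The tab is 12 mm thick (x), 50 mm wide (y), from 110 to 158 mm above the lower edge; grip it across its thickness from above. Hung, the web rests on the lip: this point is then 203 mm above the table and about 13 mm in front (-x) of the lip's middle.
- panel_tongue (a point): Middle of the lower edge of the hook's tongue (board frame 24, 0, 89 mm). Hung properly, in the rail's frame: x 3 to 23 mm, y within 13 mm of 0, z about 155 mm.
- rack: Fixed plywood rack 130 (x) by 140 (y) by 36 mm, origin under its centre. Two slots along y, 15 mm wide, 30 mm deep (floor 6 mm above the table), centred at x = -42.5 and +42.5 mm.
- plain_board: Bystander: black board 12 x 120 x 95 mm without hook or tab, in the other slot of the rack. Origin at the centre of its lower edge. Leave it.
- key: T-handle key, upright in a hole of the stand. Origin at its lower end, z up along the shank. Black crossbar 90 mm long (x), 16 thick (y, flat sides), z 80 to 104 mm. Steel disc, 40 mm wide, z 60 to 66 mm, by which it hangs in the stand. Shank 13 mm round; lower end square, 14 mm across flats (sides along x and y), 24 mm long, the last 6 mm tapering to 8 mm. About 0.14 kg.
- key_grip (a point): Middle of the key's crossbar, 92 mm above its lower end: grip here across the 16 mm thickness (y).
- key_tip (a point): Centre of the lower end of the T-handle key (the same point as its origin).
- stand: Fixed wooden tool stand 60 (x) by 160 (y) by 65 mm high, origin under its centre. Two square through holes, 24 mm wide, at y = -45 and +45 mm. A tool's disc rests on the top, so that the tool's lower end hangs 5 mm above the table.
- driver: Bystander: driver with a round black handle 28 mm in diameter and 40 mm high, in the other hole of the stand. Origin at its lower end; its top is 123 mm above the table. Leave it.
- lock_socket (a point): Centre of the floor of the screw's square socket, 188 mm above the table, straight below the tube mouth. Socket 16.5 mm square, 16 mm deep (mouth at 204 mm); z up, sides parallel to this x and y, x pointing along the steel keeper bar. The bar turns with the screw: 62 mm long from the axis, 18 mm wide, 180 to 186 mm above the table.
- lock (a joint): Angle of the screw, rad: 0 = open, bar pointing back, away from the robot; grows clockwise seen from above; 1.25 = stop, bar along the rail's -y over the hung hook strip (4 mm above it). Starts between 0 and 0.2; 0.2 N m of friction, stays where left. The key has up to about 0.2 rad of play either way in the socket, so turn it that much beyond.
- spool: Bystander: white thread spool, 34 mm wide, 40 mm high, origin under its centre. Leave it.
- glue: Bystander: white glue bottle, 48 mm wide, 90 mm high, between rack and rail. Leave it.
- mug: Bystander: white mug, 80 mm wide, 95 mm high, on the left of the table. Leave it.
There are look-alikes about, which are no part of the job. What is shaped like the panel but red or yellow is not meant.

How it is judged:
By the outcome, as a careful person would: the job done as asked, in the order asked, and still so for the second after the job is handed in, with the robot touching nothing.
It also fails if it takes over 61 s, if anything falls off the work surface, if the arm or the gripper's body presses on something with over 40 N, if the wrist force passes 120 N, or if a joint passes its speed limit or range.

### The arm

A 6-joint arm with a two-finger parallel gripper is mounted at the origin on the work surface. World frame = base frame: x ahead of the robot, y to its left, z up, the work surface at z = 0. Lengths are in mm, angles in rad, forces in N, time in s.
With the tool pointing down it reaches from about 350 to 925 mm from the base axis. Payload 6.4 kg.
Tool frame: the origin (TCP) lies midway between the tips of the shut fingers; the grasp point (between the pads) lies 19 mm behind it (arm.grasp_offset is the distance from the TCP to the grasp point, in mm); z points along the fingers, y is the line along which they close (so a half turn about z gives the same grasp; the last joint's range is limited). The gripper opens to 85 mm and grips with 20 to 120 N. Pads are 22 mm wide; open, the fingers measure 114 mm over their backs; the gripper's body (76 mm by 85 mm) begins 54 mm behind the grasp point. The pads swing forward as they close: fully open they stand 13 mm farther back than shut.
Start: joints at [1.165, 0.245, 1.558, -0, 1.339, -0.174], TCP at [149.321, 632.627, 231.29] pointing down, gripper open.
Joint ranges: [-3.13, 3.13], [-1.02, 2.26], [0.13, 2.54], [-0.95, 4.09], [0.21, 2.88], [-2.74, 2.74]. Speed limits (rad/s): [2.57, 2.57, 3.14, 3.14, 3.14, 3.14].

### API

Orientations are given as a unit quaternion [x, y, z, w].
In Python, from cell import arm, optics, job, spot_in, cut_out, spot_point gives the robot as it stands.
- The arm moves only by the shell command python3 -m inch 'ROWS' [FORCE]. ROWS is JSON, a list of rows, each a list of 7 numbers: the opening, from 0 (shut) to 1 (fully open), then the shift along the tool's x, y, z in units of 25 mm (1.0 is 25 mm), then the turn, a rotation vector about the tool's x, y, z in units of 6 degrees (1.0 is 6 degrees). A call has 1 to 8 rows; each row is the pose to reach, as a shift and turn from the pose commanded when the call began, along the tool's axes at that moment; what a row does not reach only later rows make up. A row lasts 1/10 s, in which the tool goes at most 50 mm and 8.59 degrees, less where a joint would pass 70% of its speed; a pose out of reach is approached as far as the arm can. A call with a gripper value outside its range is refused whole. The fingers move at their own pace and stop on an object; FORCE is the grip in N (left out, the last holds). Time passes only in rows, so rows that repeat a pose let the fingers close. It gives the time, the measured TCP pose, the force, the opening and the grip force at its end, in the units of the state.
- arm.observe(): the state, without advancing time (a new reading comes with each control period).
- optics.get_image(name): name is "scene" or "top"; returns (picture, depth): 480x640x3 uint8, red, green, blue; 480x640 float32, mm along the optical axis (not along the pixel's ray), 0 where there is no reading.
- optics.get_calibration(name): a dict with "vertical_fov" (degrees; the focal length in pixels is half the picture's height over the tangent of half this angle, whatever the lens; pixels are square), "cx", "cy" (the principal point, pixels), "rvec" (rotation vector, rad) and "tvec" (3), from world to camera coordinates, as OpenCV has them. Camera axes: x right, y down, z forward; pixel columns grow to the right and rows downward; lengths in mm; the calibration is good to about 2 mm. A picture is of the moment at which its call begins. get_calibration takes no time and is no camera call.
- job.close_job(): hands the job in; it is judged then, once.
Trained networks look in the newest picture that a camera, given by its name, has taken for a name from the list of things; names that differ only in an ending like _2 or _b are one class to them, and where a whole thing is asked for, a point or a joint stands for the part that bears it (a point fixed in the world has none). Each returns a list of dicts, best first, with "conf" (0 to 1); they miss things now and then, are a little off and sometimes report something else, mostly with a low value. They report only what shows in the picture. A call takes as long as a camera call. They do not tell look-alikes from the thing itself.
- spot_in(label, camera): "bbox" ([left, top, width, height] in pixels, round what is visible of it).
- cut_out(label, camera): "region" (480x640 bool, what is visible of it) and "bbox" ([left, top, width, height] in pixels, round what is visible of it).
- spot_point(label, camera): "uv" ([column, row] in pixels: a listed point, or the origin of a listed thing).
The state is a dict: "t": time; "joint_positions": joint angles; "dq": joint speeds; "joint_torque": joint torques, N m; "tcp_pos": TCP position; "eef_rot": TCP orientation; "force": force on the tool from outside, world axes, zero at the start; "moment": the same for the moment, N m; "finger_gap": finger opening in mm; "grasp_force": force on a finger pad.
Only numpy, scipy, OpenCV 4.12 (cv2) and the standard library are available. Lean on these libraries where they do the work, as an engineer would, in place of code of your own. Each camera call takes 0.05 s, during which the arm holds its last target. There are 200 camera calls.

## Working session

There is one attempt and no reset: what is moved stays moved. The work goes in short steps, Python scripts to look and compute and a shell command to move; the robot and the scene stay as the last step left them, time stands still between calls to the robot, and variables do not carry over. Pictures are saved under pics/ and viewed, at most 10 in all, crops included, and the job is handed in when it is done.

```bash
ls; mkdir -p pics; cat > h.py <<'E'
import numpy as np, cv2
from cell import arm, optics, job, spot_in, cut_out, spot_point
from scipy.spatial.transform import Rotation as R
def cal(n):
    c=optics.get_calibration(n); f=240/np.tan(np.radians(c['vertical_fov'])/2)
    K=np.array([[f,0,c['cx']],[0,f,c['cy']],[0,0,1.]])
    return K,R.from_rotvec(np.ravel(c['rvec'])).as_matrix(),np.ravel(c['tvec']).astype(float),c
def ray(n,uv):
    K,Rm,t,_=cal(n); d=Rm.T@np.linalg.inv(K)@np.array([uv[0],uv[1],1.]); return -Rm.T@t,d
def at_z(n,uv,z):
    o,d=ray(n,uv); return o+d*(z-o[2])/d[2]
def at_d(n,uv,D):
    o,d=ray(n,uv); return o+d*D
def cloud(n,D):
    K,Rm,t,_=cal(n); v,u=np.mgrid[:480,:640]
    p=np.stack([(u-K[0,2])/K[0,0]*D,(v-K[1,2])/K[1,1]*D,D],-1)
    return (p-t)@Rm
def tri(a,b):
    (o1,d1),(o2,d2)=ray(*a),ray(*b)
    A=np.stack([d1,-d2],1); s=np.linalg.lstsq(A,o2-o1,rcond=None)[0]
    p,q=o1+s[0]*d1,o2+s[1]*d2; return (p+q)/2,np.linalg.norm(p-q)
def proj(n,p):
    K,Rm,t,_=cal(n); q=K@(Rm@np.asarray(p,float)+t); return q[:2]/q[2]
def save(n,f):
    im,D=optics.get_image(n); cv2.imwrite('pics/'+f,im[...,::-1]); return im,D
E
python3 - <<'E'
from h import *
np.set_printoptions(precision=1,suppress=True)
for n in('scene','top'):
    im,D=save(n,n+'0.png'); np.save(n+'D.npy',D)
    print(n,cal(n)[3],-cal(n)[1].T@cal(n)[2],(D>0).mean())
    for l in ['rail_lip','tube_mouth','panel_grip','panel_tongue','rack','plain_board','key_grip','key_tip','stand','driver','lock_socket','spool','glue','mug','panel']:
        for r in spot_point(l,n)[:4]:
            u=np.array(r['uv']); i=np.clip(np.round(u).astype(int),0,[639,479]); 
            print(l,round(r['conf'],2),u,at_d(n,u,D[i[1],i[0]]))
print(arm.observe())
E
```

```text
pics
scene {'vertical_fov': 55.499134633689515, 'cx': 316.84458099173054, 'cy': 236.23510806438279, 'rvec': array([ 0.7,  2.5, -1.4]), 'tvec': array([ 527.5,    4.4, 1523.7])} [1080.7  851.4  840.9] 0.9947330729166667
rail_lip 0.56 [304.8 255.4] [ 553.5 -168.6   23.5]
rail_lip 0.28 [319.4 218.7] [ 471.8 -219.1  104.5]
tube_mouth 0.73 [325.8 251. ] [634.9  96.6 228.6]
tube_mouth 0.2 [304.6 306.3] [658.5  24.1  11.5]
panel_grip 0.96 [367.7 200. ] [ 300.5 -202.7  131.2]
panel_grip 0.75 [325.7 203.1] [ 452.6 -212.6  158. ]
panel_grip 0.67 [296.5 156.3] [ 350.8 -604.3  146.9]
panel_tongue 0.84 [218.3 234.8] [ 765.6 -338.9   74.2]
panel_tongue 0.71 [294.7 171.8] [ 366.8 -592.8   90.7]
panel_tongue 0.62 [362.4 207.7] [ 313.8 -211.4  102.2]
panel_tongue 0.58 [321.2 218.1] [ 471.6 -208.   112.4]
rack 0.92 [315.1 243.9] [ 503.6 -192.1   35.5]
plain_board 0.72 [302.7 244.2] [ 538.7 -209.3   36.5]
key_grip 0.78 [420.9 294.9] [440.8 226.7 106.6]
key_tip 0.32 [423.8 293.1] [428.3 223.3 104.6]
stand 0.97 [403.6 314.3] [461.9 197.4  29.2]
driver 0.45 [301.2 247.1] [ 548.7 -200.6   34. ]
lock_socket 
[... 1588 characters left out ...]
 264.8] [497.1 -43.9  39.1]
glue 0.49 [362.5 211.4] [ 652.8 -201.5   68.9]
mug 0.75 [165.6 266.9] [495.9 390.2  81.1]
panel 0.97 [372.  281.3] [ 436.4 -218.3  115.8]
panel 0.97 [366.6 327.4] [ 307.1 -199.1  104.6]
panel 0.77 [500.  310.5] [ 346.6 -576.6  106.2]
panel 0.7 [403.4 178.2] [ 739.8 -322.7  112.8]
{'t': 1.6, 'joint_positions': array([ 1.2,  0.2,  1.6, -0. ,  1.3, -0.2]), 'dq': array([-0.,  0.,  0.,  0.,  0.,  0.]), 'joint_torque': array([ -0. , -43. , -32.6,  -0. ,   0. ,   0. ]), 'tcp_pos': array([149.3, 632.6, 231.3]), 'eef_rot': array([ 0.1,  1. , -0. , -0. ]), 'force': array([-0.3,  0.4, -0.4]), 'moment': array([0., 0., 0.]), 'grasp_force': 0.0, 'finger_gap': 85.55923643785611}
```

View pictures.

View pics/top0.png

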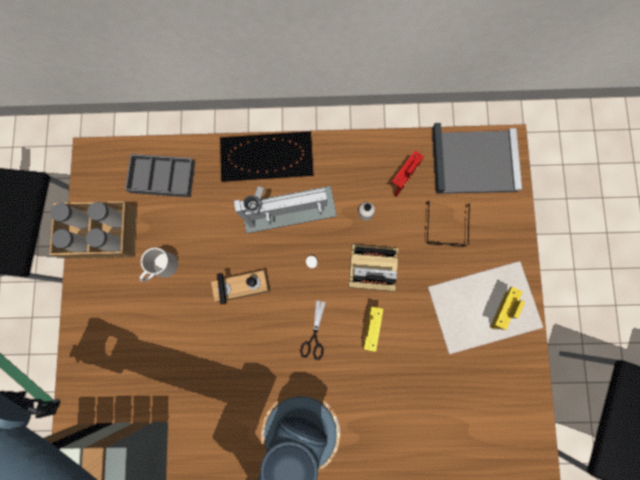

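View pics/scene0.png

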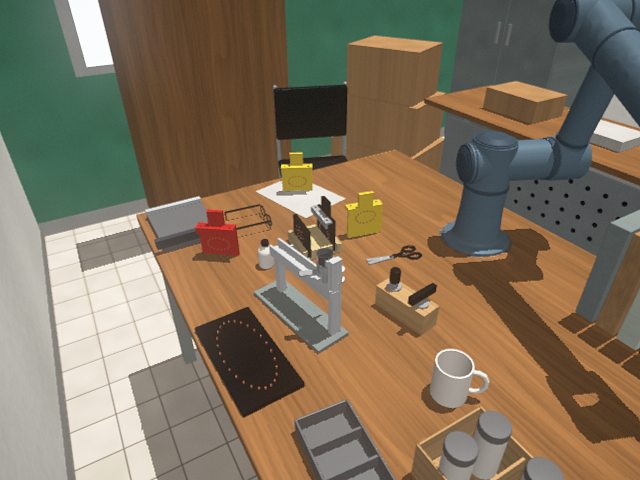

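```bash
python3 - <<'E'
from h import *
np.set_printoptions(precision=1,suppress=True)
im=cv2.imread('pics/top0.png'); cv2.imwrite('pics/crop.png',cv2.resize(im[165:310,205:405],None,fx=4,fy=4,interpolation=cv2.INTER_CUBIC))
im=cv2.imread('pics/scene0.png'); cv2.imwrite('pics/crop2.png',cv2.resize(im[180:350,250:450],None,fx=3.5,fy=3.5,interpolation=cv2.INTER_CUBIC))
P={n:cloud(n,np.load(n+'D.npy')) for n in('top','scene')}
def fit(lbl,n,x,y,z):
    p=P[n].reshape(-1,3); m=(np.load(n+'D.npy').ravel()>0)
    for i,(a,b) in enumerate((x,y,z)): m&=(p[:,i]>a)&(p[:,i]<b)
    q=p[m]
    if len(q)<5: print(lbl,n,len(q)); return
    r=cv2.minAreaRect(q[:,:2].astype(np.float32)); print(lbl,n,len(q),'med',np.median(q,0),'rect',np.array(r[0]),np.array(r[1]),round(r[2],1))
for n in P:
    fit('rack top',n,(380,600),(-310,-130),(25,45))
    fit('rack tab',n,(380,600),(-310,-130),(130,175))
    fit('rack web',n,(380,600),(-310,-130),(104,124))
    fit('rack plain',n,(380,600),(-310,-130),(90,104))
    fit('stand top',n,(380,500),(60,260),(58,70))
    fit('key bar',n,(380,500),(170,260),(97,118))
    fit('driver',n,(380,500),(80,165),(108,130))
    fit('lip',n,(600,720),(-130,80),(164,176))
    fit('tube',n,(580,720),(60,190),(225,245))
    fit('base',n,(560,720),(-130,190),(4,25))
    fit('bar',n,(640,760),(50,190),(176,192))
E
```

```text
rack top top 1037 med [ 494.  -226.9   35.4] rect [ 485.  -229.7] [140.2 130.1] 83.6
rack tab top 102 med [ 441.4 -223.1  162.5] rect [ 443.1 -224. ] [48.9 12.5] 83.6
rack web top 407 med [ 457.1 -224.8  115.6] rect [ 483.2 -228.4] [120.   97.5] 84.6
rack plain top 203 med [ 525.5 -230.8   99.9] rect [ 484.1 -227. ] [117.2 100.1] 83.9
stand top top 745 med [434.  170.6  64.7] rect [435.  175.1] [ 60.8 160.4] 11.1
key bar top 189 med [427.3 218.4 108.3] rect [425.3 219.2] [88.7 16.8] 7.4
driver top 82 med [442.1 130.3 121.8] rect [443.2 130.8] [24.9 26.2] 51.7
lip top 167 med [655.4  -7.8 169.1] rect [667.8  -3.1] [ 33.2 172.6] 9.6
tube top 205 med [641.7 127.7 233.4] rect [643.4 122.4] [39.9 63.5] 2.9
base top 1240 med [646.6  15.1  10.9] rect [640.1  30.3] [314.9 159.5] 90.0
bar top 105 med [680.7  97.4 185.8] rect [669.3  98.2] [27.1 66.9] 72.3
rack top scene 699 med [ 487.5 -209.1   34.5] rect [ 488.3 -231.5] [145.4 131.2] 84.0
rack tab scene 119 med [ 450.  -219.2  151.5] rect [ 445.9 -225.4] [53.5 15.6] 85.9
rack web scene 251 med [ 460.4 -214.7  114.3] rect [ 457.  -225.5] [127.   34.8] 82.8
rack plain scene 182 med [ 528.2 -222.1   98.5] rect [ 492.8 -229.6] [123.3  95. ] 87.0
stand top scene 756 med [446.2 172.8  63.9] rect [437.6 172.2] [ 64.8 162.4] 11.5
key bar scene 220 med [431.3 220.1 106.7] rect [429.4 216.5] [89.8 19.3] 8.2
driver scene 97 med [449.3 133.  120.1] rect [446.1 129.7] [28.5 26.2] 55.0
lip scene 143 med [658.8 -12.  168.1] rect [658.3 -11.7] [ 10.  167.9] 9.9
tube scene 241 med [642.9 124.  232.3] rect [644.6 120.8] [40.4 67.4] 2.8
base scene 2342 med [678.9  62.1  10.6] rect [664.6  29.7] [110.9 296.8] 0.2
bar scene 209 med [669.6 104.6 184.7] rect [663.8 109.9] [45.3 94.5] 42.6
```

View pics/crop.png

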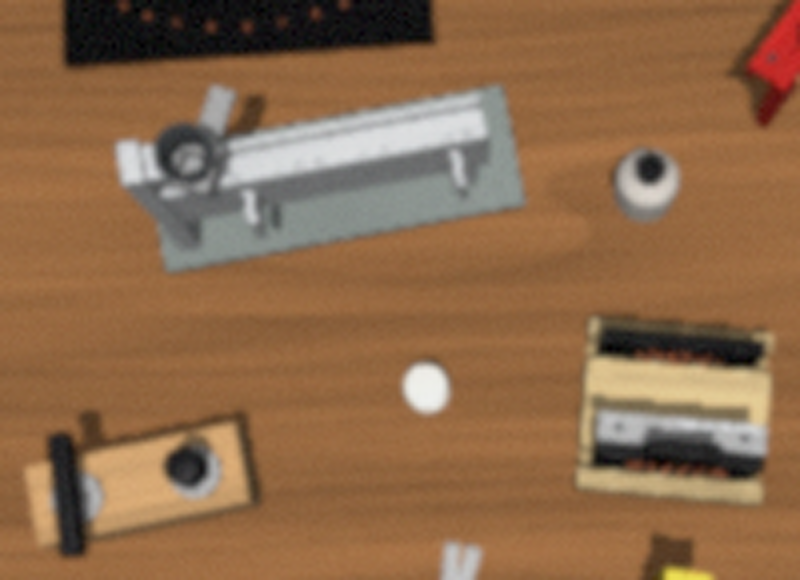

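View pics/crop2.png

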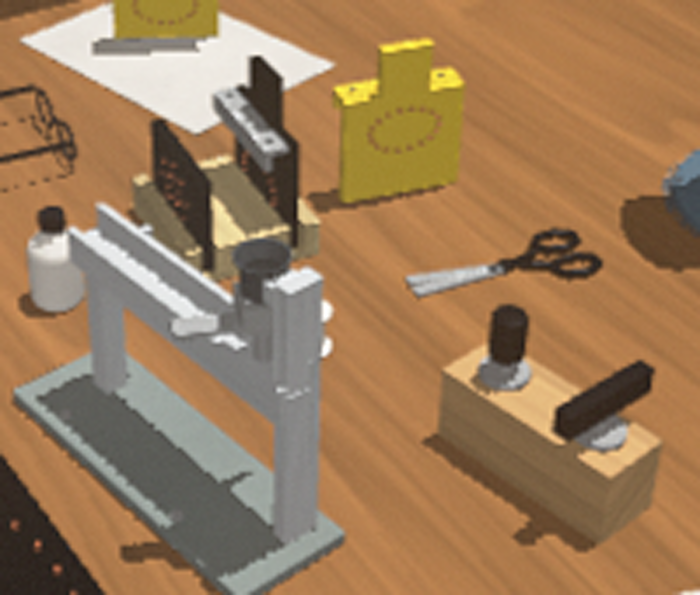

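```bash
cat >> h.py <<'E'
def go(p,yaw=None,s=None):
    """shift (25 mm) and turn (6 deg) from the measured pose to TCP p, tool down, tool y along yaw (deg, mod 180)"""
    s=s or arm.observe(); r=R.from_quat(s['eef_rot']); j=s['joint_positions']; x=np.array(s['tcp_pos'])
    sh=r.inv().apply(np.asarray(p,float)-x)/25
    Y=r.apply([0,1,0]); y0=np.degrees(np.arctan2(Y[1],Y[0])); yaw=y0 if yaw is None else yaw
    for k in (-180,0,180):
        d=(yaw+k-y0+540)%360-180 if k==0 else yaw+k-y0
        if abs(d)>200: continue
        a=np.radians(y0+d); yv=np.array([np.cos(a),np.sin(a),0]); zv=np.array([0,0,-1.]); xv=np.cross(yv,zv)
        rv=(r.inv()*R.from_matrix(np.stack([xv,yv,zv],1))).as_rotvec()
        rv=np.degrees(rv)/6
        dj1=np.arctan2(p[1],p[0])-np.arctan2(x[1],x[0])
        print('yaw %.1f->%.1f'%(y0,y0+d),'shift',sh.round(2),'turn',rv.round(2),'j6~%.2f'%(j[5]+dj1-np.radians(d)))
def st():
    s=arm.observe(); r=R.from_quat(s['eef_rot']); Y=r.apply([0,1,0])
    print('t %.2f'%s['t'],'tcp',np.round(s['tcp_pos'],1),'z',r.apply([0,0,1]).round(3),'yaw %.1f'%np.degrees(np.arctan2(Y[1],Y[0])),'F',np.round(s['force'],1),'M',np.round(s['moment'],2),'gap %.1f gf %.1f'%(s['finger_gap'],s['grasp_force']),'j',np.round(s['joint_positions'],2))
E
python3 - <<'E'
from h import *
st(); go([430,150,280],-6.2); go([444.5,-225,240],-6.2)
E
```

```text
t 1.60 tcp [149.3 632.6 231.3] z [-0. -0. -1.] yaw 76.7 F [-0.3  0.4 -0.4] M [0.01 0.03 0.01] gap 85.6 gf 0.0 j [ 1.16  0.25  1.56 -0.    1.34 -0.17]
yaw 76.7->-6.2 shift [-15.36 -16.21  -1.95] turn [-0.    0.   13.82] j6~0.27
yaw 76.7->173.8 shift [-15.36 -16.21  -1.95] turn [ -0.    -0.   -16.18] j6~-2.87
yaw 76.7->-6.2 shift [-19.37 -30.67  -0.35] turn [-0.    0.   13.82] j6~-0.53
yaw 76.7->173.8 shift [-19.37 -30.67  -0.35] turn [ -0.    -0.   -16.18] j6~-3.68
```

```bash
python3 -m inch '[[1,-15.4,-16.2,-2,0,0,13.8],[1,-15.4,-16.2,-2,0,0,13.8],[1,-15.4,-16.2,-2,0,0,13.8],[1,-15.4,-16.2,-2,0,0,13.8],[1,-15.4,-16.2,-2,0,0,13.8],[1,-15.4,-16.2,-2,0,0,13.8],[1,-15.4,-16.2,-2,0,0,13.8],[1,-15.4,-16.2,-2,0,0,13.8]]' 60; python3 -c "
from h import *
st();go([444.5,-225,240],-6.2)"
```

```text
t: 2.4
tcp_pos: [350.7, 286.8, 267.4]
eef_rot: [0.658, 0.753, 0.001, 0.0]
force: [0.8, -0.2, 0.1]
finger_gap: 85.6
grasp_force: 0.0
t 2.40 tcp [350.7 286.8 267.4] z [ 0.001  0.    -1.   ] yaw 7.6 F [ 0.8 -0.2  0.1] M [-0.01 -0.08  0.02] gap 85.6 gf 0.0 j [ 0.43 -0.27  2.   -0.    1.41  0.3 ]
yaw 7.6->-186.2 shift [-20.79   1.     1.09] turn [ 1.000e-02  1.000e-02 -2.769e+01] j6~2.53
yaw 7.6->-6.2 shift [-20.79   1.     1.09] turn [ 0.01 -0.    2.31] j6~-0.61
yaw 7.6->173.8 shift [-20.79   1.     1.09] turn [ 1.000e-02  1.000e-02 -2.769e+01] j6~-3.75
```

```bash
python3 -m inch '[[1,-20.8,1,1,0,0,2.3],[1,-20.8,1,1,0,0,2.3],[1,-20.8,1,1,0,0,2.3],[1,-20.8,1,1,0,0,2.3],[1,-20.8,1,1,0,0,2.3],[1,-20.8,1,1,0,0,2.3],[1,-20.8,1,1,0,0,2.3],[1,-20.8,1,1,0,0,2.3]]'; python3 -c "
from h import *
st();go([444.5,-225,220],-6.2)"
```

```text
t: 3.2
tcp_pos: [424.4, -106.3, 248.1]
eef_rot: [0.742, 0.67, 0.0, 0.001]
force: [0.9, 0.5, -0.3]
finger_gap: 85.4
grasp_force: 0.0
t 3.20 tcp [ 424.4 -106.3  248.1] z [ 0.001 -0.001 -1.   ] yaw -5.9 F [ 0.9  0.5 -0.3] M [-0.03  0.   -0.03] gap 85.4 gf 0.0 j [-0.51 -0.3   2.06  0.    1.38 -0.4 ]
yaw -5.9->-186.2 shift [-4.64  1.28  1.13] turn [-1.000e-02  2.000e-02 -2.995e+01] j6~2.52
yaw -5.9->-6.2 shift [-4.64  1.28  1.13] turn [0.01 0.   0.05] j6~-0.62
yaw -5.9->173.8 shift [-4.64  1.28  1.13] turn [-1.000e-02  2.000e-02 -2.995e+01] j6~-3.76
```

```bash
python3 -m inch '[[1,-1.6,0.5,0.4,0,0,0],[1,-3.2,0.9,0.8,0,0,0],[1,-4.64,1.28,1.1,0,0,0],[1,-4.64,1.28,1.1,0,0,0],[1,-4.64,1.28,1.1,0,0,0]]'; python3 - <<'E'
from h import *
np.set_printoptions(precision=1,suppress=True)
st()
for n in('top','scene'):
    im,D=save(n,n+'1.png'); p=cloud(n,D).reshape(-1,3)
    m=(D.ravel()>0)&(abs(p[:,0]-444)<28)&(abs(p[:,1]+225)<34)&(p[:,2]>128)&(p[:,2]<167)
    q=p[m]
    if len(q)>5: print(n,len(q),q.mean(0),q.min(0),q.max(0),cv2.minAreaRect(q[:,:2].astype(np.float32)))
im=cv2.imread('pics/scene1.png'); cv2.imwrite('pics/c3.png',cv2.resize(im[100:300,240:440],None,fx=3,fy=3,interpolation=cv2.INTER_CUBIC))
go([444.5,-225,126],-6.2)
E
```

```text
t: 3.7
tcp_pos: [444.3, -223.1, 220.0]
eef_rot: [0.743, 0.67, 0.0, -0.001]
force: [-0.3, 0.4, -0.0]
finger_gap: 85.4
grasp_force: 0.0
t 3.70 tcp [ 444.3 -223.1  220. ] z [-0.  0. -1.] yaw -5.9 F [-0.3  0.4 -0. ] M [0. 0. 0.] gap 85.4 gf 0.0 j [-0.7 -0.1  1.9  0.   1.3 -0.6]
top 10 [ 442.7 -202.2  145.1] [ 439.1 -208.8  129.2] [ 450.2 -199.4  164.1] ((442.7174072265625, -202.05703735351562), (13.90474796295166, 6.518502712249756), 36.91275405883789)
scene 123 [ 448.6 -221.4  149.7] [ 437.7 -256.   128.7] [ 456.8 -198.9  164.7] ((445.66363525390625, -227.41720581054688), (57.11369705200195, 15.433614730834961), 81.97711181640625)
yaw -5.8->-186.2 shift [-0.1  0.   3.8] turn [  0.    0.  -29.9] j6~2.55
yaw -5.8->-6.2 shift [-0.1  0.   3.8] turn [ 0.  -0.   0.1] j6~-0.59
yaw -5.8->173.8 shift [-0.1  0.   3.8] turn [  0.    0.  -29.9] j6~-3.73
```

View pics/c3.png

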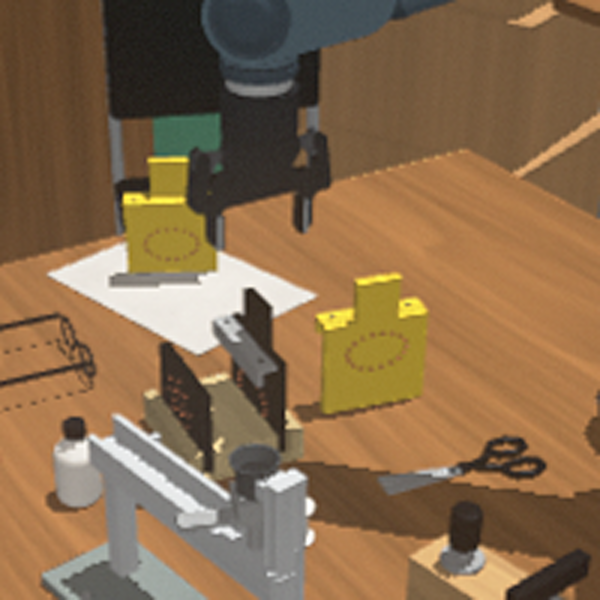

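The crop shows the gripper over the black hooked board (tab at about full-frame (326,203)). The yellow look-alikes are at (365,215) and (297,172), the red one at (217,237), and the hookless board at (303,235). I'm going down on the black one.

```bash
python3 -m inch '[[1,-0.1,0,1,0,0,0],[1,-0.1,0,2,0,0,0],[1,-0.1,0,3,0,0,0],[1,-0.1,0,3.75,0,0,0],[1,-0.1,0,3.75,0,0,0]]' && python3 -m inch '[[0,0,0,0,0,0,0],[0,0,0,0,0,0,0],[0,0,0,0,0,0,0],[0,0,0,0,0,0,0],[0,0,0,0,0,0,0],[0,0,0,0,0,0,0],[0,0,0,0,0,0,0],[0,0,0,0,0,0,0]]' 60; python3 -c "
from h import *
st()"
```

```text
t: 4.3
tcp_pos: [442.8, -222.7, 124.3]
eef_rot: [0.742, 0.671, -0.0, -0.003]
force: [-0.1, 0.6, 0.9]
finger_gap: 85.4
grasp_force: 0.0
t: 5.1
tcp_pos: [444.6, -225.5, 127.2]
eef_rot: [0.742, 0.67, 0.0, 0.0]
force: [-1.0, 0.6, 5.3]
finger_gap: 11.3
grasp_force: 59.6
t 5.10 tcp [ 444.6 -225.5  127.2] z [ 0.001 -0.001 -1.   ] yaw -5.8 F [-1.   0.6  5.3] M [ 0.08  0.11 -0.03] gap 11.3 gf 59.6 j [-0.7   0.01  2.02 -0.    1.11 -0.6 ]
```

```bash
python3 -m inch '[[0,0,0,-0.6,0,0,0],[0,0,0,-1.6,0,0,0],[0,0,0,-2.8,0,0,0],[0,0,0,-4.2,0,0,0],[0,0,0,-5.6,0,0,0],[0,0,0,-6.6,0,0,0],[0,0,0,-6.9,0,0,0],[0,0,0,-6.9,0,0,0]]'; python3 -c "
from h import *
st();go([642.5,1.7,290],9.7)"
```

```text
t: 5.9
tcp_pos: [444.3, -225.2, 298.9]
eef_rot: [0.742, 0.67, 0.0, 0.0]
force: [0.4, 0.3, -2.8]
finger_gap: 11.4
grasp_force: 58.9
t 5.90 tcp [ 444.3 -225.2  298.9] z [ 0. -0. -1.] yaw -5.8 F [ 0.4  0.3 -2.8] M [ 0.09 -0.02 -0.02] gap 11.4 gf 58.9 j [-0.7  -0.17  1.86 -0.    1.45 -0.6 ]
yaw -5.8->-170.3 shift [9.84 6.97 0.35] turn [ 1.000e-02 -0.000e+00  2.741e+01] j6~2.75
yaw -5.8->9.7 shift [9.84 6.97 0.35] turn [ 0.    0.   -2.59] j6~-0.39
yaw -5.8->189.7 shift [9.84 6.97 0.35] turn [ 1.000e-02 -0.000e+00  2.741e+01] j6~-3.54
```

```bash
python3 -m inch '[[0,0.8,0.6,0,0,0,-0.3],[0,2.4,1.7,0,0,0,-0.8],[0,4.0,2.8,0,0,0,-1.3],[0,5.6,4.0,0.1,0,0,-1.8],[0,7.2,5.1,0.2,0,0,-2.2],[0,8.6,6.1,0.3,0,0,-2.6],[0,9.5,6.7,0.35,0,0,-2.6],[0,9.84,6.97,0.35,0,0,-2.6]]' && python3 -m inch '[[0,0,0,0,0,0,0],[0,0,0,0,0,0,0],[0,0,0,0,0,0,0]]'; python3 - <<'E'
from h import *
np.set_printoptions(precision=1,suppress=True)
st(); go([642.5,1.7,290],9.7)
s=arm.observe(); y=np.radians(9.7)
ra=R.from_euler('z',9.7,degrees=True)
P={}
for n in('top','scene'):
    im,D=save(n,n+'2.png'); P[n]=(cloud(n,D).reshape(-1,3)[D.ravel()>0]-[655.8,4,0])@ra.as_matrix()
    q=P[n]
    def b(l,x,yy,z):
        m=np.all((q>[x[0],yy[0],z[0]])&(q<[x[1],yy[1],z[1]]),1); k=q[m]
        if len(k)>4: print(n,l,len(k),'med',np.median(k,0),'pct',np.percentile(k,[3,97],0).ravel(), 'slope x/y %.3f'%np.polyfit(k[:,1],k[:,0],1)[0])
    b('lip',(-10,10),(-100,60),(163,173))
    b('lip l',(-10,10),(-100,-60),(163,173))
    b('backwall',(20,40),(-100,60),(155,165))
    b('web',(-40,40),(-70,70),(268,290)); b('tab',(-40,40),(-35,35),(290,330)); b('boardface',(-40,20),(-70,70),(185,262)); b('tongue',(0,40),(-70,70),(255,270))
    b('guideL',(-40,-5),(60,100),(95,155)); b('guideR',(-40,-5),(-100,-60),(95,155))
    b('tube',(-15,30),(80,126),(225,245)); b('post',(-15,30),(130,160),(225,245))
im=cv2.imread('pics/scene2.png'); cv2.imwrite('pics/c4.png',cv2.resize(im[130:350,220:440],None,fx=2.7,fy=2.7,interpolation=cv2.INTER_CUBIC))
E
```

```text
t: 6.7
tcp_pos: [642.3, 4.3, 286.0]
eef_rot: [0.643, 0.766, -0.001, -0.003]
force: [0.1, -1.1, -2.2]
finger_gap: 11.3
grasp_force: 59.1
t: 7.0
tcp_pos: [641.9, 0.6, 289.9]
eef_rot: [0.645, 0.764, -0.0, -0.0]
force: [0.2, -0.3, -1.7]
finger_gap: 11.1
grasp_force: 59.1
t 7.00 tcp [641.9   0.6 289.9] z [-0. -0. -1.] yaw 9.7 F [ 0.2 -0.3 -1.7] M [ 0.  -0.   0.1] gap 11.1 gf 59.1 j [-0.2  0.2  1.5 -0.   1.4 -0.3]
yaw 9.7->-170.3 shift [ 0.  0. -0.] turn [ 0.  0. 30.] j6~2.80
yaw 9.7->9.7 shift [ 0.  0. -0.] turn [-0.  0. -0.] j6~-0.34
yaw 9.7->189.7 shift [ 0.  0. -0.] turn [ 0.  0. 30.] j6~-3.48
top lip 28 med [ -2.4 -79.5 169. ] pct [ -5.9 -94.8 163.4   1.  -62.8 171.8] slope x/y 0.037
top lip l 28 med [ -2.4 -79.5 169. ] pct [ -5.9 -94.8 163.4   1.  -62.8 171.8] slope x/y 0.037
top backwall 35 med [ 24.4 -80.4 158.2] pct [ 21.8 -96.8 155.1  28.8 -62.5 163.8] slope x/y 0.037
top web 173 med [ -4.8 -44.1 278. ] pct [-20.6 -59.8 271.8  11.   53.5 282.3] slope x/y 0.112
top boardface 114 med [-20.8 -39.7 223.9] pct [-23.2 -58.7 188.7 -19.8 -19.6 260.7] slope x/y -0.015
top guideR 63 med [ 
[... 260 characters left out ...]
 x/y -0.065
scene backwall 110 med [ 28. -24. 158.] pct [ 23.1 -94.5 155.4  31.4  38.5 160.8] slope x/y 0.002
scene web 467 med [  1.8   8.8 277.3] pct [-17.2 -59.9 269.3  15.1  56.2 286.7] slope x/y -0.028
scene tab 250 med [ -6.9   8.  312.2] pct [-30.1  -8.3 292.1   6.3  21.9 328.5] slope x/y -0.379
scene boardface 634 med [ -7.4  13.6 218.8] pct [-14.9 -58.6 187.4  13.7  56.6 260.8] slope x/y -0.029
scene tongue 141 med [ 13.4   1.  263.3] pct [ 11.  -58.9 256.3  15.4  55.7 269.2] slope x/y -0.000
scene tube 148 med [  4.4 102.3 231. ] pct [ -9.9  85.9 225.6  25.6 123.9 235.9] slope x/y 0.206
scene post 99 med [ 11.  143.9 233.1] pct [ -5.1 132.5 226.   22.9 149.7 235.7] slope x/y -0.195
```

View pics/c4.png

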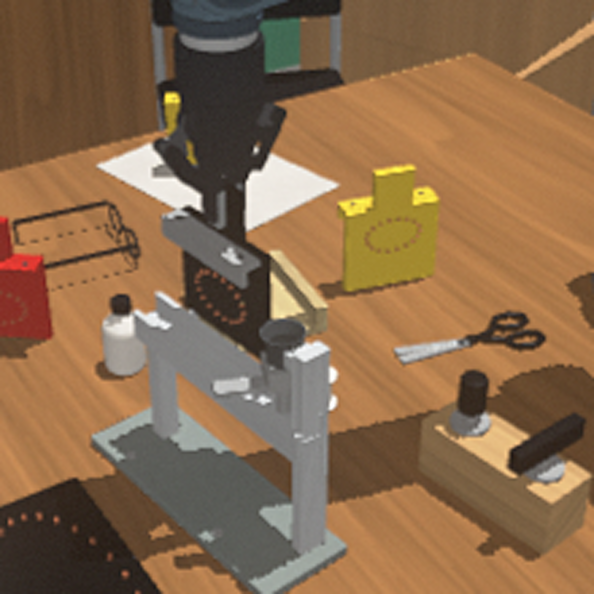

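```bash
python3 -m inch '[[0,0,0,0.8,0,0,0],[0,0,0,1.7,0,0,0],[0,0,0,2.6,0,0,0],[0,0,0,3.1,0,0,0],[0,0,0,3.4,0,0,0],[0,0,0,3.7,0,0,0],[0,0,0,3.8,0,0,0],[0,0,0,3.9,0,0,0]]' && python3 -m inch '[[0,0,0,0.1,0,0,0],[0,0,0,0.16,0,0,0],[0,0,0,0.2,0,0,0],[0,0,0,0.2,0,0,0]]'; python3 - <<'E'
from h import *
np.set_printoptions(precision=1,suppress=True)
st()
ra=R.from_euler('z',9.7,degrees=True)
n='scene'
im,D=save(n,n+'3.png'); q=(cloud(n,D).reshape(-1,3)[D.ravel()>0]-[655.8,4,0])@ra.as_matrix()
def b(l,x,yy,z):
        m=np.all((q>[x[0],yy[0],z[0]])&(q<[x[1],yy[1],z[1]]),1); k=q[m]
        if len(k)>4: print(n,l,len(k),'med',np.median(k,0),'pct',np.percentile(k,[3,97],0).ravel(), 'slope x/y %.3f'%np.polyfit(k[:,1],k[:,0],1)[0])
b('web top',(-25,40),(-70,70),(172,190)); b('tongue',(5,20),(-70,70),(160,171))
E
```

```text
t: 7.9
tcp_pos: [643.1, 1.7, 193.5]
eef_rot: [0.644, 0.765, 0.0, 0.001]
force: [0.2, 0.0, -2.6]
finger_gap: 11.8
grasp_force: 59.1
t: 8.3
tcp_pos: [642.6, 1.8, 187.8]
eef_rot: [0.644, 0.765, 0.0, 0.0]
force: [0.7, -0.1, -3.0]
finger_gap: 11.4
grasp_force: 59.1
t 8.30 tcp [642.6   1.8 187.8] z [ 0.  0. -1.] yaw 9.8 F [ 0.7 -0.1 -3. ] M [-0.1 -0.   0. ] gap 11.4 gf 59.1 j [-0.2  0.3  1.6  0.   1.3 -0.3]
scene web top 365 med [  0.7   8.1 175.3] pct [-16.1 -58.7 172.8  14.8  55.5 186.7] slope x/y -0.010
scene tongue 101 med [ 14.3   4.1 165.4] pct [ 11.3 -57.3 160.5  16.3  55.9 170.7] slope x/y -0.009
```

```bash
python3 -m inch '[[0,0,0,0.04,0,0,0],[0,0,0,0.08,0,0,0],[0,0,0,0.12,0,0,0],[0,0,0,0.12,0,0,0]]'; python3 -c "
from h import *
st()"
```

```text
t: 8.75
tcp_pos: [642.9, 1.8, 187.2]
eef_rot: [0.644, 0.765, 0.0, 0.0]
force: [-6.7, 0.5, 7.9]
finger_gap: 11.4
grasp_force: 60.6
t 8.75 tcp [642.9   1.8 187.2] z [ 0.001 -0.    -1.   ] yaw 9.8 F [-6.7  0.5  7.9] M [ 0.04  0.93 -0.06] gap 11.4 gf 60.6 j [-0.17  0.27  1.61 -0.    1.26 -0.34]
```

```bash
python3 -m inch '[[0,0,0,-0.04,0,0,0],[0.15,0,0,-0.04,0,0,0],[0.4,0,0,-0.04,0,0,0],[0.4,0,0,-0.04,0,0,0],[0.4,0,0,-0.04,0,0,0],[0.4,0,0,-0.04,0,0,0]]' && python3 -m inch '[[0.4,0,0,-0.4,0,0,0],[0.4,0,0,-1.2,0,0,0],[0.6,0,0,-2.4,0,0,0],[0.8,0,0,-3.6,0,0,0],[1,0,0,-4,0,0,0],[1,0,0,-4,0,0,0]]'; python3 - <<'E'
from h import *
np.set_printoptions(precision=1,suppress=True)
st()
ra=R.from_euler('z',9.7,degrees=True)
for n in('scene','top'):
    im,D=save(n,n+'4.png'); w=cloud(n,D).reshape(-1,3)[D.ravel()>0]; q=(w-[655.8,4,0])@ra.as_matrix()
    def b(l,x,yy,z):
        m=np.all((q>[x[0],yy[0],z[0]])&(q<[x[1],yy[1],z[1]]),1); k=q[m]
        if len(k)>4: print(n,l,len(k),'med',np.median(k,0),'pct',np.percentile(k,[3,97],0).ravel(), 'slope x/y %.3f'%np.polyfit(k[:,1],k[:,0],1)[0])
    b('web top',(-25,40),(-70,70),(172,190)); b('tongue',(5,20),(-70,70),(160,171)); b('tab',(-30,0),(-40,40),(195,240))
    b('bar',(-10,80),(60,180),(178,192)); b('tubetop',(-15,35),(80,128),(228,242))
    m=np.all((q>[27,60,178])&(q<[90,180,192]),1); k=w[m]
    if len(k)>4: print('bar pts',len(k),np.median(k,0),cv2.minAreaRect(k[:,:2].astype(np.float32)))
    m=(abs(w[:,0]-427)<60)&(abs(w[:,1]-218)<30)&(w[:,2]>97)&(w[:,2]<118); k=w[m]; print('key',np.median(k,0),cv2.minAreaRect(k[:,:2].astype(np.float32)))
im=cv2.imread('pics/scene4.png'); cv2.imwrite('pics/c5.png',cv2.resize(im[150:350,220:420],None,fx=3,fy=3,interpolation=cv2.INTER_CUBIC))
go([427,218,180],98)
E
```

```text
t: 9.35
tcp_pos: [642.6, 1.8, 185.6]
eef_rot: [0.644, 0.765, -0.0, -0.0]
force: [0.0, -0.2, 0.3]
finger_gap: 33.8
grasp_force: 0.0
t: 9.95
tcp_pos: [643.5, 1.7, 288.3]
eef_rot: [0.644, 0.765, 0.001, 0.002]
force: [-0.5, -0.2, 0.5]
finger_gap: 85.3
grasp_force: 0.0
t 9.95 tcp [643.5   1.7 288.3] z [ 0. -0. -1.] yaw 9.8 F [-0.5 -0.2  0.5] M [-0. -0. -0.] gap 85.3 gf 0.0 j [-0.2  0.2  1.5  0.   1.4 -0.3]
scene web top 378 med [ -0.6   4.1 175.1] pct [-15.2 -58.4 172.5  15.3  54.6 188.2] slope x/y 0.004
scene tongue 104 med [ 14.6   4.5 165.4] pct [ 11.2 -58.7 160.5  17.   56.6 170.7] slope x/y -0.003
scene tab 193 med [ -8.5   3.2 212.9] pct [-19.  -25.  196.2  -5.3  23.3 223.5] slope x/y -0.053
scene bar 228 med [ 27.5  97.6 184.4] pct [ -1.8  73.6 178.8  62.3 149.  191.2] slope x/y -0.566
scene tubetop 104 med [  4.8 100.1 232.9] pct [-10.9  85.2 228.5  26.8 123.8 236. ] slope x/y 0.195
bar pts 116 [685.7  98.2 184.3] ((681.6824951171875, 97.46199798583984), (25.352975845336914, 50.86498260498047), 64.03294372558594)
key [433.4 220.1 106.6] ((429.21746826171875, 217.172607421875), (90.64788055419922, 18.074861526489258), 7.450645923614502)
top web top 143 med [ -3.3 -40.9 175.9] pct [-19.4 -58.2 172.3  11.9 -22.6 183.5] slope x/y -0.085
top tab 14 med [-20.4 -22.  220.5] pct [-21.6 -24.3 198.3 -11.5 -16.9 227.1] slope x/y -0.511
top bar 52 med [ 50.8  83.8 186. ] pct [ 41.4  73.6 181.8  61.3  94.4 189.6] slope x/y -0.201
bar pts 52 [691.1  95.1 186. ] ((691.4708251953125, 94.67137145996094), (19.54885482788086, 21.217384338378906), 80.2919692993164)
key [458.1 226.  107.8] ((451.025146484375, 225.73863220214844), (14.286048889160156, 35.23801803588867), 86.62236785888672)
yaw 9.8->-82.0 shift [10.  -7.   4.2] turn [-0.   0.  15.3] j6~1.73
yaw 9.8->98.0 shift [10.  -7.   4.2] turn [ -0.   -0.  -14.7] j6~-1.41
```

View pics/c5.png

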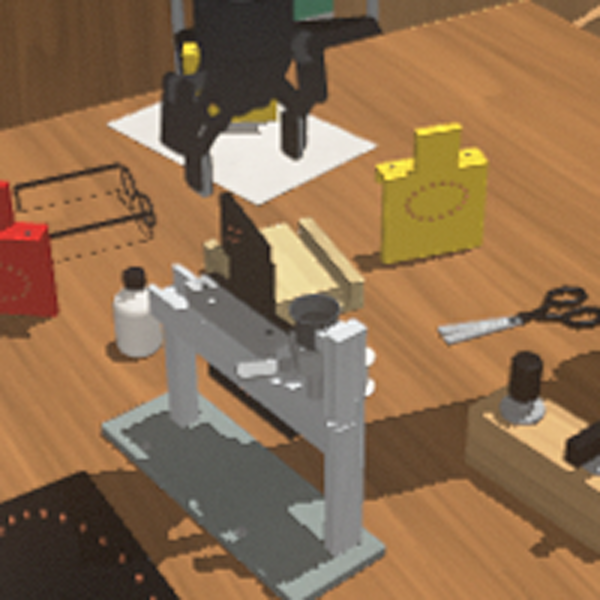

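The board hangs on the lip between the guides (web top at about crop (250,305)), and the gripper is clear of it. Next is the key.

```bash
python3 -m inch '[[1,1,-0.7,0,0,0,-1.4],[1,2.4,-1.7,0.2,0,0,-2.8],[1,3.9,-2.7,0.6,0,0,-4.2],[1,5.4,-3.7,1.2,0,0,-5.6],[1,6.9,-4.7,1.8,0,0,-7],[1,8.3,-5.7,2.6,0,0,-8.4],[1,9.3,-6.5,3.2,0,0,-9.8],[1,10,-7,3.8,0,0,-11.2]]'; python3 -c "
from h import *
st();go([427.5,218,160],97.7)"
```

```text
t: 10.85
tcp_pos: [424.4, 219.4, 187.7]
eef_rot: [0.11, 0.994, -0.001, -0.002]
force: [-0.5, -0.5, -0.3]
finger_gap: 85.2
grasp_force: 0.0
t 10.85 tcp [424.4 219.4 187.7] z [-0.004 -0.001 -1.   ] yaw 77.4 F [-0.5 -0.5 -0.3] M [ 0.02 -0.01 -0.01] gap 85.2 gf 0.0 j [ 0.24 -0.12  2.02  0.    1.24 -1.11]
yaw 77.4->-82.3 shift [-0.14 -0.03  1.11] turn [-6.000e-02  1.000e-02  2.662e+01] j6~1.67
yaw 77.4->97.7 shift [-0.14 -0.03  1.11] turn [-0.01 -0.04 -3.38] j6~-1.47
```

```bash
python3 -m inch '[[1,0,0,0.5,0,0,-1.4],[1,0,0,0.8,0,0,-2.8],[1,0,0,1.1,0,0,-3.5],[1,0,0,1.1,0,0,-3.5],[1,0,0,1.1,0,0,-3.5]]'; python3 -c "
from h import *
np.set_printoptions(precision=1,suppress=True)
st();go([427.5,218,80],97.7)
n='scene'; im,D=save(n,'scene5.png'); w=cloud(n,D).reshape(-1,3)[D.ravel()>0]
m=(abs(w[:,0]-427)<60)&(abs(w[:,1]-218)<30)&(w[:,2]>97)&(w[:,2]<114); k=w[m]; print('key',len(k),k.min(0),k.max(0),cv2.minAreaRect(k[:,:2].astype(np.float32)))
"
```

```text
t: 11.35
tcp_pos: [426.8, 218.3, 162.0]
eef_rot: [-0.069, 0.998, -0.0, -0.001]
force: [-0.6, -0.0, 0.4]
finger_gap: 85.4
grasp_force: 0.0
t 11.35 tcp [426.8 218.3 162. ] z [-0. -0. -1.] yaw 97.9 F [-0.6 -0.   0.4] M [ 0. -0.  0.] gap 85.4 gf 0.0 j [ 0.2 -0.1  2.   0.   1.2 -1.5]
yaw 97.9->-82.3 shift [-0.  -0.   3.3] turn [  0.  -0. -30.] j6~1.67
yaw 97.9->97.7 shift [-0.  -0.   3.3] turn [-0. -0.  0.] j6~-1.47
yaw 97.9->277.7 shift [-0.  -0.   3.3] turn [  0.  -0. -30.] j6~-4.61
key 223 [383.3 203.8  97.1] [475.5 232.  112.2] ((429.35577392578125, 217.1410369873047), (92.31913757324219, 18.506914138793945), 8.058505058288574)
```

```bash
python3 -m inch '[[1,0,0,0.8,0,0,0],[1,0,0,1.6,0,0,0],[1,0,0,2.4,0,0,0],[1,0,0,3,0,0,0],[1,0,0,3.28,0,0,0],[1,0,0,3.28,0,0,0],[1,0,0,3.28,0,0,0]]' && python3 -m inch '[[0,0,0,0,0,0,0],[0,0,0,0,0,0,0],[0,0,0,0,0,0,0],[0,0,0,0,0,0,0],[0,0,0,0,0,0,0],[0,0,0,0,0,0,0],[0,0,0,0,0,0,0],[0,0,0,0,0,0,0]]' 90; python3 -c "
from h import *
st()"
```

```text
t: 12.1
tcp_pos: [428.3, 218.7, 82.0]
eef_rot: [-0.069, 0.998, 0.0, 0.001]
force: [-1.1, 0.1, 0.9]
finger_gap: 85.4
grasp_force: 0.0
t: 12.9
tcp_pos: [428.1, 218.6, 81.6]
eef_rot: [-0.069, 0.998, 0.0, 0.0]
force: [-0.0, 0.5, 4.2]
finger_gap: 14.4
grasp_force: 88.4
t 12.90 tcp [428.1 218.6  81.6] z [ 0.001  0.    -1.   ] yaw 98.0 F [-0.   0.5  4.2] M [-0.01  0.04 -0.03] gap 14.4 gf 88.4 j [ 0.24  0.05  2.08  0.    1.01 -1.47]
```

```bash
python3 -m inch '[[0,0,0,-0.6,0,0,0],[0,0,0,-1.6,0,0,0],[0,0,0,-3.2,0,0,0],[0,0,0,-5,0,0,0],[0,0,0,-7,0,0,0],[0,0,0,-9,0,0,0],[0,0,0,-10.2,0,0,0],[0,0,0,-10.6,0,0,0]]'; python3 -c "
from h import *
st();go([646,108.8,345],72.8)"
```

```text
t: 13.7
tcp_pos: [428.7, 218.8, 349.8]
eef_rot: [-0.069, 0.998, 0.0, 0.003]
force: [0.2, -0.2, -2.5]
finger_gap: 14.9
grasp_force: 87.9
t 13.70 tcp [428.7 218.8 349.8] z [ 0.006  0.001 -1.   ] yaw 98.0 F [ 0.2 -0.2 -2.5] M [ 0.01 -0.04  0.01] gap 14.9 gf 87.9 j [ 0.24 -0.24  1.83  0.    1.55 -1.47]
yaw 98.0->72.8 shift [-8.   -5.56  0.23] turn [0.02 0.05 4.19] j6~-1.34
yaw 98.0->252.8 shift [-8.   -5.56  0.23] turn [-7.00e-02  2.00e-02 -2.58e+01] j6~-4.48
```

```bash
python3 -m inch '[[0,-0.6,-0.4,0,0,0,0.4],[0,-1.9,-1.3,0,0,0,1.2],[0,-3.4,-2.4,0,0,0,2.2],[0,-5,-3.5,0,0,0,3.2],[0,-6.4,-4.5,0,0,0,4.2],[0,-7.4,-5.2,0,0,0,4.2],[0,-7.9,-5.5,0,0,0,4.2],[0,-8,-5.56,0,0,0,4.2]]' && python3 -m inch '[[0,0,0,0,0,0,0],[0,0,0,0,0,0,0]]'; python3 - <<'E'
from h import *
np.set_printoptions(precision=1,suppress=True)
st(); go([646,108.8,345],72.8)
s=arm.observe(); T=np.array(s['tcp_pos'])
for n in('scene','top'):
    im,D=save(n,n+'6.png'); w=cloud(n,D).reshape(-1,3)[D.ravel()>0]
    for l,a,b in(('tip/shank',262,290),('shank',292,322),('disc',326,336),('bar',345,375)):
        m=np.all(abs(w[:,:2]-T[:2])<[60,60],1)&(w[:,2]>a+T[2]-345)&(w[:,2]<b+T[2]-345); k=w[m]
        if len(k)>4: print(n,l,len(k),'med',np.median(k,0),'min',k.min(0),'max',k.max(0),cv2.minAreaRect(k[:,:2].astype(np.float32)))
    m=np.all(abs(w[:,:2]-[646,108.8])<[26,22],1)&(w[:,2]>229)&(w[:,2]<241); k=w[m]
    if len(k)>4: print(n,'mouth',len(k),k.min(0),k.max(0))
    for l in('key_tip','key_grip','tube_mouth'):
        for r in spot_point(l,n)[:2]: print(n,l,r['conf'],np.array(r['uv']))
    for l,p in(('tip',[*T[:2],T[2]-76.6]),('grip',[*T[:2],T[2]+15.4]),('mouth',[646,108.8,236])): print(n,'pred',l,proj(n,p))
im=cv2.imread('pics/scene6.png'); a=cv2.resize(im[170:310,270:390],None,fx=4,fy=4,interpolation=cv2.INTER_CUBIC)
cv2.imwrite('pics/c6.png',a)
E
```

```text
t: 14.5
tcp_pos: [645.7, 106.7, 341.1]
eef_rot: [0.151, 0.988, -0.001, -0.003]
force: [0.4, -0.1, -2.1]
finger_gap: 14.5
grasp_force: 87.9
t: 14.7
tcp_pos: [644.3, 108.9, 344.8]
eef_rot: [0.15, 0.989, -0.0, -0.001]
force: [-0.8, 0.6, -1.8]
finger_gap: 14.5
grasp_force: 87.9
t 14.70 tcp [644.3 108.9 344.8] z [-0.  0. -1.] yaw 72.8 F [-0.8  0.6 -1.8] M [-0.  -0.  -0.1] gap 14.5 gf 87.9 j [-0.   0.2  1.4  0.   1.5 -1.3]
yaw 72.8->-107.2 shift [-0.1  0.  -0. ] turn [-0.  0. 30.] j6~1.86
yaw 72.8->72.8 shift [-0.1  0.  -0. ] turn [-0. -0. -0.] j6~-1.28
yaw 72.8->252.8 shift [-0.1  0.  -0. ] turn [-0.  0. 30.] j6~-4.42
scene tip/shank 49 med [646.6 113.8 280.3] min [639.8 104.4 268.1] max [652.4 118.9 289.4] ((646.090576171875, 112.03163146972656), (9.784672737121582, 13.508721351623535), 59.70166778564453)
scene shank 50 med [646.9 112.8 305.7] min [641.4 106.9 292.1] max [650.8 116.3 317.8] ((647.5040893554688, 112.13971710205078), (5.364994049072266, 11.232145309448242), 57.52964401245117)
scene disc 127 med [650.3 115.9 332.6] min [624.6  91.2 327.5] max [665.2 128.9 335. ] ((646.88543
[... 463 characters left out ...]
5]
scene pred grip [324.9 205. ]
scene pred mouth [324.3 252.4]
top tip/shank 7 med [639.  105.8 281.1] min [634.6 103.3 277.9] max [643.4 109.5 287.3] ((638.5083618164062, 105.5864486694336), (2.646465539932251, 10.778474807739258), 58.35782241821289)
top disc 9 med [633.9  96.8 334.6] min [628.6  92.6 330.8] max [638.8  99.3 335.5] ((634.6289672851562, 97.00326538085938), (4.531355381011963, 11.293048858642578), 64.9254379272461)
top mouth 47 [624.2  91.2 229.2] [663.7 118.9 240.2]
top key_tip 0.54 [246.4 196.9]
top key_tip 0.18 [256.7 286.6]
top key_grip 0.47 [240.4 192.6]
top tube_mouth 0.81 [250.8 202.6]
top pred tip [248.2 199.7]
top pred grip [241.1 189.7]
top pred mouth [250.5 202.2]
```

View pics/c6.png

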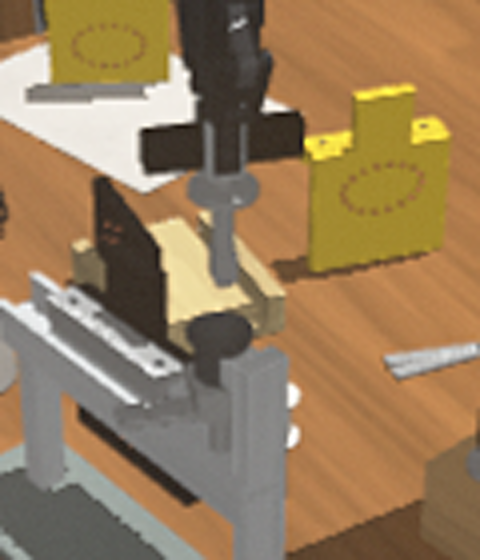

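```bash
python3 -c "
from h import *
go([645.3,108.8,290],72.8)"
```

```text
yaw 72.8->-107.2 shift [-0.02  0.    2.26] turn [ 1.e-02 -0.e+00  3.e+01] j6~1.86
yaw 72.8->72.8 shift [-0.02  0.    2.26] turn [ 0.  0. -0.] j6~-1.28
yaw 72.8->252.8 shift [-0.02  0.    2.26] turn [ 1.e-02 -0.e+00  3.e+01] j6~-4.42
```

```bash
python3 -m inch '[[0,-0.02,0,0.4,0,0,0],[0,-0.02,0,0.9,0,0,0],[0,-0.02,0,1.3,0,0,0],[0,-0.02,0,1.6,0,0,0],[0,-0.02,0,1.9,0,0,0],[0,-0.02,0,2.1,0,0,0],[0,-0.02,0,2.2,0,0,0],[0,-0.02,0,2.2,0,0,0]]'; python3 -c "
from h import *
st()"
```

```text
t: 15.9
tcp_pos: [645.5, 108.4, 291.0]
eef_rot: [0.15, 0.989, -0.0, -0.0]
force: [0.1, 0.5, -1.2]
finger_gap: 14.5
grasp_force: 88.0
t 15.90 tcp [645.5 108.4 291. ] z [-0. -0. -1.] yaw 72.8 F [ 0.1  0.5 -1.2] M [-0.03 -0.01 -0.07] gap 14.5 gf 88.0 j [-0.01  0.21  1.49 -0.    1.44 -1.28]
```

```bash
python3 -m inch '[[0,0,0,0.15,0,0,0],[0,0,0,0.3,0,0,0],[0,0,0,0.42,0,0,0],[0,0,0,0.54,0,0,0],[0,0,0,0.62,0,0,0],[0,0,0,0.62,0,0,0]]'; python3 -c "
from h import *
st()"
```

```text
t: 16.5
tcp_pos: [645.4, 108.4, 275.3]
eef_rot: [0.15, 0.989, -0.0, -0.0]
force: [-0.4, -0.2, -1.4]
finger_gap: 14.8
grasp_force: 88.0
t 16.50 tcp [645.4 108.4 275.3] z [-0.001 -0.    -1.   ] yaw 72.8 F [-0.4 -0.2 -1.4] M [ 0.02 -0.03 -0.03] gap 14.8 gf 88.0 j [-0.01  0.22  1.5  -0.    1.42 -1.28]
```

```bash
python3 -m inch '[[0,0,0,0.1,0,0,0],[0,0,0,0.2,0,0,0],[0,0,0,0.3,0,0,0],[0,0,0,0.34,0,0,0],[0,0,0,0.34,0,0,0]]'; python3 -c "
from h import *
st()"
```

```text
t: 17.0
tcp_pos: [645.4, 108.4, 267.0]
eef_rot: [0.15, 0.989, -0.0, -0.0]
force: [0.8, 1.0, -1.5]
finger_gap: 14.6
grasp_force: 88.6
t 17.00 tcp [645.4 108.4 267. ] z [-0.  0. -1.] yaw 72.8 F [ 0.8  1.  -1.5] M [0.11 0.03 0.11] gap 14.6 gf 88.6 j [-0.01  0.23  1.51  0.    1.4  -1.28]
```

```bash
python3 -m inch '[[0,0,0,0,0,0,0.9],[0,0,0,0,0,0,2],[0,0,0,0,0,0,3.2],[0,0,0,0,0,0,4.4],[0,0,0,0,0,0,5.6],[0,0,0,0,0,0,6.8],[0,0,0,0,0,0,8],[0,0,0,0,0,0,9]]' 120 ; python3 -c "
from h import *
st()"
```

```text
t: 17.8
tcp_pos: [645.9, 107.4, 269.0]
eef_rot: [0.584, 0.812, -0.001, 0.001]
force: [-0.7, -4.4, 3.1]
finger_gap: 13.5
grasp_force: 122.5
t 17.80 tcp [645.9 107.4 269. ] z [ 0.001 -0.003 -1.   ] yaw 18.5 F [-0.7 -4.4  3.1] M [-0.52  0.77  0.12] gap 13.5 gf 122.5 j [-0.01  0.23  1.51 -0.    1.4  -0.33]
```

```bash
python3 -m inch '[[0,0,0,0,0,0,0.6],[0,0,0,0,0,0,1.2],[0,0,0,0,0,0,1.8],[0,0,0,0,0,0,2.2],[0,0,0,0,0,0,2.2]]'; python3 - <<'E'
from h import *
np.set_printoptions(precision=1,suppress=True)
st()
ra=R.from_euler('z',9.7,degrees=True)
for n in('scene','top'):
    im,D=save(n,n+'7.png'); q=(cloud(n,D).reshape(-1,3)[D.ravel()>0]-[655.8,4,0])@ra.as_matrix()
    m=np.all((q>[-15,30,179])&(q<[75,92,191]),1); k=q[m]
    if len(k)>4: print(n,len(k),k.min(0),k.max(0),np.median(k,0),cv2.minAreaRect(k[:,:2].astype(np.float32)))
E
```

```text
t: 18.3
tcp_pos: [645.9, 108.1, 270.6]
eef_rot: [0.672, 0.741, 0.0, 0.001]
force: [-4.8, -3.1, 6.9]
finger_gap: 13.4
grasp_force: 133.0
t 18.30 tcp [645.9 108.1 270.6] z [ 0. -0. -1.] yaw 5.6 F [-4.8 -3.1  6.9] M [-0.4  0.6  0.3] gap 13.4 gf 133.0 j [-0.   0.2  1.5 -0.   1.4 -0.1]
scene 74 [  3.6  41.7 179.3] [ 25.9  91.8 189.1] [ 17.2  58.6 184.3] ((14.36180305480957, 66.91935729980469), (50.600955963134766, 21.272581100463867), 88.02361297607422)
top 117 [-14.9  30.5 179.2] [ 21.   91.8 190.9] [  8.6  66.9 185.9] ((5.232443809509277, 62.313934326171875), (61.550262451171875, 34.86774826049805), 82.13105773925781)
```

```bash
python3 -m inch '[[0,0,0,0,0,0,0.4],[0,0,0,0,0,0,0.8],[0,0,0,0,0,0,1.2],[0,0,0,0,0,0,1.2],[0,0,0,0,0,0,1.2]]'; python3 - <<'E'
from h import *
np.set_printoptions(precision=2,suppress=True)
st()
ra=R.from_euler('z',9.7,degrees=True)
for n in('scene','top'):
    im,D=save(n,n+'8.png'); q=(cloud(n,D).reshape(-1,3)[D.ravel()>0]-[655.8,4,0])@ra.as_matrix()
    m=np.all((q>[-15,40,182])&(q<[75,86,189]),1); k=q[m]
    print(n,len(k),k.min(0),k.max(0),np.median(k,0))
    for a in range(40,86,10):
        kk=k[(k[:,1]>a)&(k[:,1]<a+10)]
        if len(kk): print(a,kk[:,0].min(),kk[:,0].max(),len(kk))
E
```

```text
t: 18.9
tcp_pos: [646.1, 108.8, 271.2]
eef_rot: [0.717, 0.697, 0.001, 0.001]
force: [-4.8, 6.6, 14.2]
finger_gap: 13.3
grasp_force: 133.7
t 18.90 tcp [646.1 108.8 271.2] z [ 0.  0. -1.] yaw -1.6 F [-4.8  6.6 14.2] M [0.47 1.49 0.16] gap 13.3 gf 133.7 j [-0.01  0.23  1.51  0.    1.41  0.02]
scene 56 [ -1.47  42.16 182.12] [ 18.6   77.75 187.84] [ 10.81  56.76 184.68]
40 -1.465634294703401 14.508177802371822 13
50 -1.2579455584093473 18.595134225038063 21
60 1.198358642621884 16.921649291752022 16
70 12.883000196460765 17.59784305027128 6
top 73 [ -4.01  46.48 182.7 ] [ 15.43  85.65 188.91] [  4.89  63.3  185.49]
40 -3.129222237658147 14.103113817491804 9
50 -2.8373230864516588 14.937437593895629 21
60 -4.006509607941964 14.555933594419786 17
70 -1.1269725998677746 12.539752707896174 14
80 -3.162042391485877 15.426344237616734 12
```

```bash
python3 -m inch '[[0,0,0,-0.1,0,0,0.4],[0,0,0,-0.1,0,0,0.8],[0,0,0,-0.1,0,0,1],[0,0,0,-0.1,0,0,1]]'; python3 - <<'E'
from h import *
st()
ra=R.from_euler('z',9.7,degrees=True)
for n in('scene','top'):
    im,D=save(n,n+'9.png'); q=(cloud(n,D).reshape(-1,3)[D.ravel()>0]-[655.8,4,0])@ra.as_matrix()
    m=np.all((q>[-15,40,182])&(q<[75,86,189]),1); k=q[m]
    for a in range(40,86,10):
        kk=k[(k[:,1]>a)&(k[:,1]<a+10)]
        if len(kk): print(n,a,kk[:,0].min().round(1),kk[:,0].max().round(1),len(kk))
im=cv2.imread('pics/top9.png'); a=cv2.resize(im[150:250,220:350],None,fx=5,fy=5,interpolation=cv2.INTER_CUBIC)
cv2.imwrite('pics/c7.png',a)
E
```

```text
t: 19.4
tcp_pos: [646.1, 109.1, 273.6]
eef_rot: [0.752, 0.659, 0.002, 0.001]
force: [-3.1, 2.3, 10.0]
finger_gap: 13.2
grasp_force: 124.3
t 19.40 tcp [646.1 109.1 273.6] z [ 0.003  0.001 -1.   ] yaw -7.6 F [-3.1  2.3 10. ] M [0.4  0.89 0.21] gap 13.2 gf 124.3 j [-0.01  0.22  1.5   0.    1.41  0.13]
scene 40 -2.4 17.8 14
scene 50 -0.4 16.1 20
scene 60 -1.5 17.0 16
scene 70 12.0 17.5 6
top 40 -0.9 14.1 8
top 50 -2.3 15.8 23
top 60 -3.0 14.2 16
top 70 -3.1 11.4 14
top 80 -2.6 12.6 12
```

View pics/c7.png

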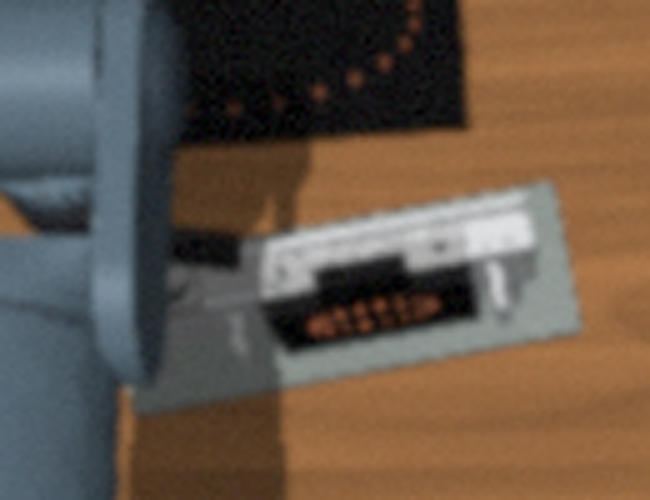

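```bash
python3 -m inch '[[0,0,0,0,0,0,-0.8],[0,0,0,0,0,0,-1.6],[0,0,0,0,0,0,-1.8],[0,0,0,0,0,0,-1.8]]'; python3 -c "
from h import *
st()"; python3 -m inch '[[0,0,0,-0.3,0,0,-0],[0,0,0,-0.7,0,0,0],[0,0,0,-1.1,0,0,0],[0,0,0,-1.6,0,0,0],[0,0,0,-2.2,0,0,0],[0,0,0,-3,0,0,0],[0,0,0,-3.3,0,0,0],[0,0,0,-3.3,0,0,0]]'; python3 - <<'E'
from h import *
np.set_printoptions(precision=1,suppress=True)
st(); s=arm.observe(); T=np.array(s['tcp_pos'])
ra=R.from_euler('z',9.7,degrees=True)
for n in('scene','top'):
    im,D=save(n,n+'10.png'); w=cloud(n,D).reshape(-1,3)[D.ravel()>0]; q=(w-[655.8,4,0])@ra.as_matrix()
    m=np.all((q>[-15,40,182])&(q<[75,86,189]),1); k=q[m]
    for a in range(40,86,10):
        kk=k[(k[:,1]>a)&(k[:,1]<a+10)]
        if len(kk): print(n,a,kk[:,0].min().round(1),kk[:,0].max().round(1),len(kk))
    for l,a,b in(('tip',-77,-55),('shank',-53,-20),('disc',-20,-8),('bar',2,30)):
        m=np.all(abs(w[:,:2]-T[:2])<[60,60],1)&(w[:,2]>a+T[2])&(w[:,2]<b+T[2]); k=w[m]
        if len(k)>4: print(n,l,len(k),'med',np.median(k,0)-T,'min',k.min(0)-T,'max',k.max(0)-T,cv2.minAreaRect(k[:,:2].astype(np.float32))[1:])
im=cv2.imread('pics/scene10.png'); a=cv2.resize(im[170:310,270:390],None,fx=4,fy=4,interpolation=cv2.INTER_CUBIC)
cv2.imwrite('pics/c8.png',a)
go([428.1,218.6,345],98)
E
```

```text
t: 19.9
tcp_pos: [646.4, 108.6, 273.4]
eef_rot: [0.687, 0.727, 0.001, 0.001]
force: [1.9, -5.3, 7.4]
finger_gap: 13.1
grasp_force: 134.7
t 19.90 tcp [646.4 108.6 273.4] z [ 0.004 -0.    -1.   ] yaw 3.2 F [ 1.9 -5.3  7.4] M [-0.99  0.33 -0.6 ] gap 13.1 gf 134.7 j [-0.01  0.22  1.5  -0.    1.41 -0.06]
t: 20.7
tcp_pos: [646.3, 108.5, 354.7]
eef_rot: [0.687, 0.726, 0.001, 0.001]
force: [0.0, 0.3, -1.2]
finger_gap: 11.0
grasp_force: 119.7
t 20.70 tcp [646.3 108.5 354.7] z [ 0.  0. -1.] yaw 3.2 F [ 0.   0.3 -1.2] M [-0.   0.1 -0. ] gap 11.0 gf 119.7 j [-0.   0.2  1.4  0.   1.6 -0.1]
scene 40 0.1 16.3 12
scene 50 -1.7 16.4 22
scene 60 -0.7 18.0 18
scene 70 15.0 18.3 4
scene tip 56 med [  3.2  -0.3 -65.8] min [ -6.   -7.9 -76.6] max [  8.2   6.1 -55. ] ((11.618794441223145, 15.413581848144531), 67.7742919921875)
scene shank 164 med [  6.7  -6.3 -35.2] min [-15.6 -56.9 -52.9] max [ 21.6  10.7 -20.2] ((33.291664123535156, 66.13532257080078), 25.28472137451172)
scene disc 98 med [  8.8 -11.3 -12.1] min [ -5.9 -58.5 -19.9] max [11.1 31.2 -8.1] ((14.631836891174316, 89.57904815673828), 2.5488271713256836)
scene bar 240 med [ 5.   7.7 14.7] min [-19.8  -9.2   2.1] max [21.6 27.5 29.9] ((38.865970611572266, 36.5784912109375), 58.852813720703125)
top 40 -1.7 13.9 11
top 50 -2.3 15.2 22
top 60 -2.3 15.3 23
top 70 -2.1 14.5 18
top 80 0.2 14.3 11
top shank 68 med [ -9.7 -16.2 -38.3] min [-21.7 -54.6 -47. ] max [ -4.7  -5.6 -20.4] ((14.884846687316895, 50.62002182006836), 12.725767135620117)
top disc 47 med [ -7.  -47.5 -11. ] min [-10.4 -57.7 -19. ] max [ 5.6 -9.7 -8. ] ((14.74578857421875, 48.339515686035156), 2.3833374977111816)
yaw 3.2->-82.0 shift [ 4.9 -8.4  0.3] turn [-0.   0.  14.2] j6~1.73
yaw 3.2->98.0 shift [ 4.9 -8.4  0.3] turn [ -0.   -0.  -15.8] j6~-1.41
```

View pics/c8.png

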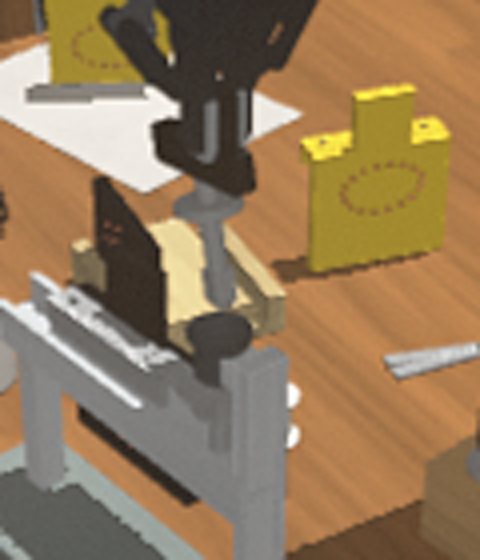

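```bash
python3 - <<'E'
from h import *
np.set_printoptions(precision=1,suppress=True)
st(); T=np.array(arm.observe()['tcp_pos'])
im,D=optics.get_image('scene'); w=cloud('scene',D)-T; hsv=im.max(-1)
np.save('s11.npy',D)
reg=(D>0)&(abs(w[...,0])<30)&(abs(w[...,1])<65)&(w[...,2]>-110)&(w[...,2]<40)
# vertical profile along shank & bar: per z-slice stats
for z in range(-105,36,6):
    m=reg&(w[...,2]>=z)&(w[...,2]<z+6); k=w[m]
    if len(k): print(z,len(k),'x',k[:,0].min().round(1),np.median(k[:,0]).round(1),k[:,0].max().round(1),'y',k[:,1].min().round(1),np.median(k[:,1]).round(1),k[:,1].max().round(1),'lum',np.median(hsv[m]))
E
```

```text
t 20.80 tcp [645.3 108.5 351.7] z [-0.  0. -1.] yaw 3.2 F [ 0.2 -0.1 -1.8] M [ 0.  0. -0.] gap 11.2 gf 119.7 j [-0.   0.2  1.4  0.   1.6 -0.1]
-105 3 x 0.7 3.8 4.0 y 0.0 4.2 7.9 lum 92.0
-99 17 x -6.2 2.9 6.7 y -5.6 6.7 9.5 lum 112.0
-93 19 x -7.8 2.0 6.9 y -6.1 5.7 10.0 lum 117.0
-87 16 x -6.7 4.0 7.3 y -4.8 5.3 8.9 lum 118.0
-81 28 x -5.9 2.4 7.8 y -8.6 3.2 7.3 lum 117.0
-75 9 x -2.8 2.0 5.9 y -1.9 1.8 4.4 lum 120.0
-69 19 x -5.1 2.6 7.4 y -6.2 -1.2 3.9 lum 119.0
-63 11 x -1.2 2.5 6.1 y -5.1 -1.5 1.5 lum 120.0
-57 14 x -2.8 2.7 7.0 y -7.9 -2.6 -0.5 lum 116.5
-51 8 x -4.1 3.5 6.6 y -8.5 -4.0 -0.3 lum 119.5
-45 12 x 1.8 11.2 21.0 y -30.3 -17.0 2.2 lum 123.0
-39 88 x -15.9 6.0 21.0 y -25.2 -1.6 10.6 lum 110.0
-33 21 x -4.9 5.3 12.0 y -54.0 -9.9 8.2 lum 118.0
-27 20 x 3.8 8.6 10.8 y -58.7 -38.2 -7.4 lum 104.5
-21 32 x 7.3 8.9 10.7 y -58.6 -22.8 12.4 lum 60.0
-15 55 x -7.1 8.5 10.6 y -60.2 -7.1 31.4 lum 57.0
-9 70 x -5.7 7.7 11.8 y -59.5 -6.1 32.6 lum 56.0
-3 32 x -6.9 6.6 13.5 y -2.2 24.5 28.6 lum 58.0
3 73 x -16.4 2.1 19.5 y -6.8 13.1 26.7 lum 59.0
9 49 x -17.4 6.1 20.5 y -6.8 7.0 19.5 lum 63.0
15 41 x -17.1 7.6 21.7 y -5.4 6.0 11.5 lum 61.0
21 48 x -16.7 7.8 20.7 y -11.0 6.7 11.7 lum 60.5
27 46 x -16.5 1.7 21.7 y -8.5 5.9 12.5 lum 59.0
33 41 x -16.6 -3.8 21.3 y -11.7 6.3 12.9 lum 60.0
```

The key has slipped about 27 mm down in the fingers and tilted about 12.7°, and is now held only by the top of its crossbar. I'll tilt the gripper to bring the key upright, lower it back into the socket, let go and regrip it.

```bash
python3 -m inch '[[0,0.15,0.02,0,0,-0.35,0],[0,0.3,0.04,0,0,-0.7,0],[0,0.45,0.06,0,0,-1.05,0],[0,0.6,0.07,0,0,-1.4,0],[0,0.73,0.09,0,0,-1.75,0],[0,0.86,0.1,0,0,-2.1,0],[0,0.86,0.1,0,0,-2.1,0]]'; cat >> h.py <<'E'
def prof(lo=-115,hi=10):
    T=np.array(arm.observe()['tcp_pos']); im,D=optics.get_image('scene'); w=cloud('scene',D)
    reg=(D>0)&(abs(w[...,0]-646)<30)&(abs(w[...,1]-109)<65)&(w[...,2]>238)
    for z in range(int(T[2])+lo,int(T[2])+hi,8):
        m=reg&(w[...,2]>=z)&(w[...,2]<z+8); k=w[m]
        if len(k): print(z,len(k),'x',k[:,0].min().round(1),np.median(k[:,0]).round(1),k[:,0].max().round(1),'y',k[:,1].min().round(1),np.median(k[:,1]).round(1),k[:,1].max().round(1))
    return im
E
python3 -c "
from h import *
st(); prof()"
```

```text
t: 21.55
tcp_pos: [646.2, 131.2, 350.4]
eef_rot: [0.682, 0.723, -0.076, 0.079]
force: [0.6, 0.0, -1.3]
finger_gap: 11.1
grasp_force: 119.7
t 21.55 tcp [646.2 131.2 350.4] z [ 0.009 -0.218 -0.976] yaw 3.3 F [ 0.6  0.  -1.3] M [ 0.25 -0.01 -0.03] gap 11.1 gf 119.7 j [ 0.11  0.23  1.38 -0.22  1.56  0.06]
235 1 x 667.5 667.5 667.5 y 107.9 107.9 107.9
243 1 x 649.8 649.8 649.8 y 109.4 109.4 109.4
251 13 x 638.6 647.2 654.2 y 104.4 116.6 119.3
259 26 x 639.4 650.6 654.8 y 107.3 118.5 120.8
267 31 x 638.5 649.8 653.9 y 106.4 117.7 120.9
275 16 x 644.4 650.7 653.0 y 109.1 117.5 120.5
283 21 x 643.0 651.0 654.0 y 108.8 116.1 119.3
291 15 x 644.6 650.3 654.0 y 109.8 117.7 119.4
299 5 x 645.1 649.1 653.4 y 115.8 118.5 120.2
307 38 x 637.5 657.6 667.5 y 98.7 122.1 132.4
315 77 x 641.7 653.1 666.4 y 91.8 117.6 135.7
323 12 x 650.3 653.1 654.7 y 111.1 115.9 153.5
331 77 x 639.3 654.6 656.8 y 68.6 128.7 160.0
339 74 x 639.7 654.7 657.6 y 70.6 133.3 158.6
347 119 x 635.1 652.9 659.8 y 70.7 138.8 159.6
355 58 x 629.6 651.4 666.9 y 73.0 140.0 158.3
```

```bash
python3 -m inch '[[0,-0.11,-0.05,0.03,0,0,0],[0,-0.03,-0.05,0.42,0,0,0],[0,0.05,-0.05,0.8,0,0,0],[0,0.13,-0.05,1.1,0,0,0],[0,0.19,-0.05,1.35,0,0,0],[0,0.24,-0.05,1.6,0,0,0],[0,0.24,-0.05,1.6,0,0,0]]'; python3 -c "
from h import *
st(); prof(-60,-20)"
```

```text
t: 22.3
tcp_pos: [645.3, 127.0, 310.4]
eef_rot: [0.683, 0.722, -0.076, 0.079]
force: [-0.5, 0.8, -1.8]
finger_gap: 11.3
grasp_force: 119.7
t 22.30 tcp [645.3 127.  310.4] z [ 0.01  -0.218 -0.976] yaw 3.2 F [-0.5  0.8 -1.8] M [0.18 0.01 0.01] gap 11.3 gf 119.7 j [ 0.11  0.24  1.43 -0.22  1.49  0.07]
250 19 x 641.3 648.0 652.0 y 107.4 112.0 115.0
258 5 x 644.6 650.1 651.3 y 111.9 114.0 115.1
266 25 x 639.2 656.2 664.9 y 101.7 122.2 128.4
274 86 x 641.0 652.9 665.3 y 88.4 113.2 128.5
282 9 x 647.8 651.5 654.3 y 108.6 112.7 149.2
```

```bash
python3 -m inch '[[0,0.04,0,0.18,0,0,0],[0,0.08,0,0.35,0,0,0],[0,0.12,0,0.52,0,0,0],[0,0.15,0,0.66,0,0,0],[0,0.15,0,0.66,0,0,0]]'; python3 -c "
from h import *
st(); prof(-60,-5)"
```

```text
t: 22.85
tcp_pos: [645.4, 127.1, 294.0]
eef_rot: [0.683, 0.722, -0.076, 0.079]
force: [-0.9, -0.1, -1.5]
finger_gap: 11.1
grasp_force: 119.7
t 22.85 tcp [645.4 127.1 294. ] z [ 0.011 -0.218 -0.976] yaw 3.2 F [-0.9 -0.1 -1.5] M [0.15 0.02 0.01] gap 11.1 gf 119.7 j [ 0.11  0.25  1.45 -0.22  1.46  0.08]
233 4 x 645.3 650.1 653.3 y 109.6 112.6 115.0
241 7 x 644.5 649.0 653.3 y 108.9 114.0 115.3
249 18 x 638.9 658.5 665.6 y 104.9 122.3 129.5
257 88 x 643.0 653.5 666.3 y 90.0 112.7 129.2
265 8 x 647.4 650.8 654.1 y 107.5 112.4 117.4
273 50 x 638.1 653.8 656.3 y 67.8 124.9 155.2
281 73 x 638.7 653.9 657.0 y 67.5 130.0 154.6
```

```bash
python3 -m inch '[[0,0.02,0,0.09,0,0,0],[0,0.04,0,0.18,0,0,0],[0,0.06,0,0.26,0,0,0],[0,0.06,0,0.26,0,0,0]]'; python3 -c "
from h import *
st()"
```

```text
t: 23.3
tcp_pos: [645.6, 127.2, 287.8]
eef_rot: [0.683, 0.722, -0.076, 0.08]
force: [0.2, 1.1, -2.5]
finger_gap: 11.3
grasp_force: 119.7
t 23.30 tcp [645.6 127.2 287.8] z [ 0.011 -0.218 -0.976] yaw 3.2 F [ 0.2  1.1 -2.5] M [ 0.24  0.09 -0.03] gap 11.3 gf 119.7 j [ 0.11  0.25  1.46 -0.22  1.45  0.08]
```

```bash
python3 -m inch '[[0.15,0,0,0,0,0,0],[0.3,0,0,0,0,0,0],[0.5,0,0,0,0,0,0],[0.5,0,0,0,0,0,0],[0.5,0,-0,0,0,0,0],[0.6,0,0,-0.6,0,0,0],[0.8,0,0,-1.4,0,0,0],[1,0,0,-1.6,0,0,0]]' 60; python3 -c "
from h import *
st(); T=arm.observe()['tcp_pos']
im=prof(-100,-5); im=cv2.imread('pics/c8.png') if im is None else im
cv2.imwrite('pics/c9.png',cv2.resize(im[170:310,270:390],None,fx=4,fy=4,interpolation=cv2.INTER_CUBIC)[...,::-1])
go([645.4,108.8,310],0)"
```

```text
t: 24.1
tcp_pos: [646.4, 136.5, 331.5]
eef_rot: [0.683, 0.722, -0.073, 0.082]
force: [0.0, -0.1, 1.2]
finger_gap: 78.2
grasp_force: 0.0
t 24.10 tcp [646.4 136.5 331.5] z [ 0.018 -0.217 -0.976] yaw 3.2 F [ 0.  -0.1  1.2] M [ 0.08 -0.02  0.02] gap 78.2 gf 0.0 j [ 0.12  0.23  1.4  -0.22  1.52  0.08]
239 8 x 649.7 663.6 669.4 y 103.6 121.8 127.1
247 99 x 641.3 658.0 670.4 y 91.6 116.7 129.2
255 16 x 650.4 655.0 658.0 y 92.9 113.3 123.8
263 33 x 638.0 657.3 666.3 y 69.0 117.7 154.7
271 81 x 639.6 657.5 667.1 y 67.0 123.3 155.6
279 87 x 639.1 658.0 667.2 y 69.1 123.3 155.4
287 171 x 639.4 654.1 667.8 y 65.1 113.4 155.5
yaw 3.2->-180.0 shift [-0.9  -0.1   1.07] turn [ -3.23   0.17 -29.3 ] j6~3.24
yaw 3.2->-0.0 shift [-0.9  -0.1   1.07] turn [0.11 2.1  0.53] j6~0.09
yaw 3.2->180.0 shift [-0.9  -0.1   1.07] turn [ -3.23   0.17 -29.3 ] j6~-3.05
```

View pics/c9.png

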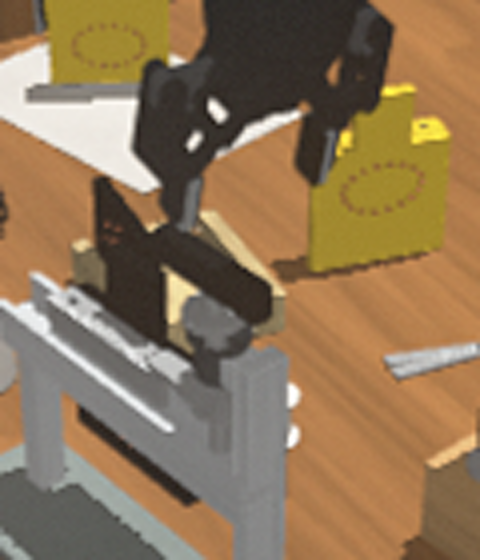

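```bash
python3 - <<'E'
from h import *
np.set_printoptions(precision=1,suppress=True)
for n in('scene','top'):
    im,D=optics.get_image(n); w=cloud(n,D); lum=im.max(-1)
    for a,b in((266,276),(276,286),(284,296)):
        m=(D>0)&(abs(w[...,0]-648)<22)&(abs(w[...,1]-110)<55)&(w[...,2]>a)&(w[...,2]<b)&(lum<85)
        k=w[m]
        if len(k)>9:
            r=cv2.minAreaRect(k[:,:2].astype(np.float32)); f=np.polyfit(k[:,1],k[:,0],1)
            print(n,a,len(k),np.array(r[0]),np.array(r[1]),round(r[2],1),'yaw of bar',90-np.degrees(np.arctan(f[0])),'min',k.min(0),'max',k.max(0))
go([646.5,110.5,330],3)
E
```

```text
scene 266 60 [658.  111.1] [12.5 91.7] 15.7 yaw of bar 101.38778508960431 min [639.7  65.3 266.9] max [665.8 155.5 276. ]
scene 276 104 [653.5 111.9] [16.3 89.3] 9.4 yaw of bar 102.69520628302503 min [638.7  68.6 276. ] max [667.4 156.  285.5]
scene 284 199 [653.4 111.7] [17.3 89. ] 9.5 yaw of bar 99.98231373525454 min [639.   68.6 284.1] max [666.9 156.1 293. ]
top 266 15 [643.  109.5] [12.4 88.4] 16.9 yaw of bar 100.91976632582322 min [636.1  69.  267.7] max [661.8 153.6 275.9]
top 276 59 [649.4 111.9] [18.6 88.5] 12.4 yaw of bar 101.39524598912598 min [636.   68.2 276. ] max [664.3 154.5 285.8]
top 284 225 [650.3 112.8] [18.  89.4] 10.1 yaw of bar 99.0369735137586 min [635.7  68.9 284.4] max [664.3 157.1 295.9]
yaw 3.2->-177.0 shift [-1.  -0.   0.1] turn [ -3.3   0.  -29.8] j6~3.19
yaw 3.2->3.0 shift [-1.  -0.   0.1] turn [0.  2.1 0. ] j6~0.04
yaw 3.2->183.0 shift [-1.  -0.   0.1] turn [ -3.3   0.  -29.8] j6~-3.10
```

```bash
python3 -c "
from h import *
go([647.5,111.5,325],9.7)"
```

```text
yaw 3.2->-170.3 shift [-0.94  0.03  0.33] turn [ 3.17  0.16 28.74] j6~3.07
yaw 3.2->9.7 shift [-0.94  0.03  0.33] turn [-0.11  2.1  -1.08] j6~-0.07
yaw 3.2->189.7 shift [-0.94  0.03  0.33] turn [ 3.17  0.16 28.74] j6~-3.21
```

```bash
python3 -m inch '[[1,-0.3,0,0.05,-0.03,0.6,-0.3],[1,-0.6,0,0.15,-0.07,1.2,-0.6],[1,-0.94,0.03,0.33,-0.11,2.1,-1.08],[1,-0.94,0.03,0.33,-0.11,2.1,-1.08],[1,-0.94,0.03,0.33,-0.11,2.1,-1.08]]'; python3 -c "
from h import *
st();go([647.5,111.5,261],9.7)"
```

```text
t: 24.75
tcp_pos: [647.1, 110.7, 323.4]
eef_rot: [0.646, 0.764, -0.001, -0.001]
force: [0.5, 0.4, -0.2]
finger_gap: 85.6
grasp_force: 0.0
t 24.75 tcp [647.1 110.7 323.4] z [-0.003 -0.001 -1.   ] yaw 9.6 F [ 0.5  0.4 -0.2] M [-0.01 -0.04 -0.02] gap 85.6 gf 0.0 j [-0.    0.2   1.44 -0.    1.5  -0.17]
yaw 9.6->-170.3 shift [0.03 0.03 2.49] turn [ 0.    0.04 29.98] j6~2.97
yaw 9.6->9.7 shift [0.03 0.03 2.49] turn [-0.03  0.   -0.02] j6~-0.17
yaw 9.6->189.7 shift [0.03 0.03 2.49] turn [ 0.    0.04 29.98] j6~-3.31
```

```bash
python3 -m inch '[[1,0.02,0.02,0.7,0,0,0],[1,0.02,0.02,1.4,0,0,0],[1,0.02,0.02,2,0,0,0],[1,0.02,0.02,2.4,0,0,0],[1,0.02,0.02,2.48,0,0,0],[0.7,0.02,0.02,2.48,0,0,0],[0.4,0.02,0.02,2.48,0,0,0],[0.3,0.02,0.02,2.48,0,0,0]]' && python3 -m inch '[[0,0,0,0,0,0,0],[0,0,0,0,0,0,0],[0,0,0,0,0,0,0],[0,0,0,0,0,0,0],[0,0,0,0,0,0,0]]' 50; python3 -c "
from h import *
st()"
```

```text
t: 25.55
tcp_pos: [648.2, 111.9, 263.6]
eef_rot: [0.645, 0.764, 0.0, 0.0]
force: [0.5, 0.3, 0.2]
finger_gap: 44.0
grasp_force: 0.0
t: 26.05
tcp_pos: [647.5, 111.8, 263.1]
eef_rot: [0.645, 0.764, -0.0, -0.0]
force: [-4.0, -0.3, 5.3]
finger_gap: 15.4
grasp_force: 49.3
t 26.05 tcp [647.5 111.8 263.1] z [-0.001 -0.    -1.   ] yaw 9.7 F [-4.  -0.3  5.3] M [-0.12  0.99 -0.05] gap 15.4 gf 49.3 j [-0.    0.24  1.51 -0.    1.4  -0.17]
```

```bash
python3 - <<'E'
from h import *
np.set_printoptions(precision=1,suppress=True)
ra=R.from_euler('z',9.7,degrees=True)
for n in('scene','top'):
    im,D=optics.get_image(n); q=(cloud(n,D).reshape(-1,3)[D.ravel()>0]-[655.8,4,0])@ra.as_matrix()
    m=np.all((q>[-15,40,181.5])&(q<[75,88,190]),1); k=q[m]
    if n=='scene': k=k[k[:,1]<72]
    mid=[((kk[:,0].min()+kk[:,0].max())/2,a+2.5) for a in range(40,86,5) if len(kk:=k[(k[:,1]>=a)&(k[:,1]<a+5)])>5]
    mid=np.array(mid); print(n,mid.ravel(),'slope deg',np.degrees(np.arctan(np.polyfit(mid[:,1],mid[:,0],1)[0])), 'pts slope',np.degrees(np.arctan(np.polyfit(k[:,1],k[:,0],1)[0])),'ymin',k[:,1].min())
    m=np.all((q>[-25,-62,172])&(q<[30,40,180]),1); print('web',np.median(q[m],0))
E
```

```text
scene [ 8.6 47.5  8.8 52.5  7.3 57.5  8.8 62.5 10.5 67.5] slope deg 4.474959557973274 pts slope 3.3640343733438285 ymin 41.63168036265545
web [  2.3  -9.2 174.9]
top [ 5.8 47.5  7.9 52.5  5.4 57.5  5.8 62.5  5.4 67.5  5.2 72.5  5.7 77.5
  6.  82.5  5.  87.5] slope deg -1.727994911742936 pts slope 0.9119134573384056 ymin 45.575595784190014
web [  0.8 -26.5 176.1]
```

```bash
python3 -m inch '[[0,0,0,-0.2,0,0,0],[0,0,0,-0.5,0,0,0],[0,0,0,-0.9,0,0,0],[0,0,0,-1.4,0,0,0],[0,0,0,-2,0,0,0],[0,0,0,-2.6,0,0,0],[0,0,0,-3.2,0,0,0],[0,0,0,-3.5,0,0,0]]' && python3 -m inch '[[0,0,0,0,0,0,0],[0,0,0,0,0,0,0]]'; python3 - <<'E'
from h import *
st(); prof(-85,30)
E
```

```text
t: 26.95
tcp_pos: [648.5, 111.9, 352.9]
eef_rot: [0.645, 0.764, 0.001, 0.001]
force: [0.7, 0.5, -0.3]
finger_gap: 15.0
grasp_force: 48.7
t: 27.15
tcp_pos: [647.7, 111.8, 349.5]
eef_rot: [0.645, 0.764, -0.0, -0.001]
force: [-0.2, -0.1, -1.3]
finger_gap: 15.1
grasp_force: 48.7
t 27.15 tcp [647.7 111.8 349.5] z [-0.002  0.    -1.   ] yaw 9.7 F [-0.2 -0.1 -1.3] M [0.05 0.02 0.06] gap 15.1 gf 48.7 j [-0.    0.19  1.4   0.    1.55 -0.17]
272 14 x 641.3 649.5 655.4 y 105.6 112.7 115.5
280 25 x 637.8 649.9 655.4 y 105.4 113.9 116.4
288 25 x 638.6 651.7 655.9 y 103.9 113.3 116.6
296 22 x 641.4 650.7 656.0 y 104.1 114.1 116.9
304 21 x 644.7 651.1 654.9 y 107.5 113.7 116.3
312 16 x 644.0 650.5 654.4 y 108.4 113.1 115.5
320 13 x 643.9 650.2 655.3 y 109.3 114.3 116.8
328 19 x 634.4 659.6 667.7 y 105.0 122.3 128.8
336 96 x 635.5 655.0 669.0 y 92.9 116.0 130.1
344 12 x 647.3 660.7 665.3 y 106.7 115.0 123.1
352 73 x 633.8 658.4 669.8 y 69.5 123.8 153.0
360 103 x 625.7 654.2 671.2 y 68.3 125.7 155.5
368 107 x 626.9 651.1 672.1 y 73.2 127.9 155.2
376 120 x 626.1 646.2 670.3 y 100.4 121.1 153.8
```

```bash
python3 -c "
from h import *
go([426.8,218.3,300],98)"; python3 -m inch '[[0,0,0,0,0,0,-0.8],[0,0.6,-1.2,0,0,0,-1.8],[0,1.5,-2.8,0,0,0,-2.9],[0,2.4,-4.4,0,0,0,-4],[0,3.3,-6,0,0,0,-5.1],[0,4.2,-7.4,0.2,0,0,-6.2],[0,4.9,-8.4,0.6,0,0,-7.3],[0,5.3,-8.9,1,0,0,-8.4]]'; python3 -c "
from h import *
st();go([426.8,218.3,250],98)"
```

```text
yaw 9.7->-82.0 shift [ 5.68 -7.98  1.98] turn [-0.02  0.02 15.28] j6~1.73
yaw 9.7->98.0 shift [ 5.68 -7.98  1.98] turn [ -0.02  -0.02 -14.72] j6~-1.41
t: 28.0
tcp_pos: [403.9, 205.9, 324.3]
eef_rot: [0.255, 0.967, -0.0, -0.001]
force: [-0.5, -0.0, -1.0]
finger_gap: 15.5
grasp_force: 49.1
t 28.00 tcp [403.9 205.9 324.3] z [-0.002  0.    -1.   ] yaw 60.4 F [-0.5 -0.  -1. ] M [ 0.02  0.02 -0.05] gap 15.5 gf 49.1 j [ 0.22 -0.3   1.93  0.    1.52 -0.83]
yaw 60.4->-82.0 shift [-0.56  0.89  2.97] turn [-2.000e-02  0.000e+00  2.374e+01] j6~1.65
yaw 60.4->98.0 shift [-0.56  0.89  2.97] turn [-0.   -0.02 -6.26] j6~-1.49
```

```bash
python3 -m inch '[[0,-0.1,0.2,0.4,0,0,-1.2],[0,-0.2,0.4,1,0,0,-2.4],[0,-0.3,0.6,1.6,0,0,-3.6],[0,-0.4,0.8,2.2,0,0,-4.8],[0,-0.56,0.89,2.8,0,0,-5.8],[0,-0.56,0.89,3.4,0,0,-6.26],[0,-0.56,0.89,3.6,0,0,-6.26],[0,-0.56,0.89,3.6,0,0,-6.26]]'&& python3 -m inch '[[0,0,0,0,0,0,0],[0,0,0,0,0,0,0]]'; python3 - <<'E'
from h import *
np.set_printoptions(precision=1,suppress=True)
st(); T=np.array(arm.observe()['tcp_pos'])
for n in('scene','top'):
    im,D=optics.get_image(n); w=cloud(n,D)[D>0]
    for l,a,b in(('tip',-75,-54),('shank',-50,-20),('disc',-17,-8),('bar',6,28)):
        m=np.all(abs(w[:,:2]-T[:2])<[60,40],1)&(w[:,2]>a+T[2])&(w[:,2]<b+T[2]); k=w[m]
        if len(k)>4: print(n,l,len(k),'med',np.median(k,0)-T,'mid',(k.min(0)+k.max(0))/2-T)
    m=(abs(w[:,0]-435)<50)&(abs(w[:,1]-174)<95)&(w[:,2]>60)&(w[:,2]<68); k=w[m]
    r=cv2.minAreaRect(k[:,:2].astype(np.float32)); print(n,'stand',np.array(r[0]),np.array(r[1]),r[2])
go([426.8,218.3,152],98)
E
```

```text
t: 28.8
tcp_pos: [428.5, 217.2, 233.9]
eef_rot: [-0.066, 0.998, -0.0, -0.002]
force: [0.2, -1.0, -2.0]
finger_gap: 15.3
grasp_force: 49.1
t: 29.0
tcp_pos: [429.8, 217.5, 236.1]
eef_rot: [-0.066, 0.998, 0.0, 0.0]
force: [0.0, 0.6, -1.9]
finger_gap: 14.9
grasp_force: 49.1
t 29.00 tcp [429.8 217.5 236.1] z [ 0.  0. -1.] yaw 97.6 F [ 0.   0.6 -1.9] M [ 0. -0.  0.] gap 14.9 gf 49.1 j [ 0.2 -0.2  2.   0.   1.3 -1.5]
scene tip 50 med [  8.7   2.4 -63.4] mid [  4.   -1.2 -64.2]
scene shank 47 med [  7.1   2.2 -38.8] mid [  4.9  -1.  -36.7]
scene disc 89 med [  8.5   8.  -10.9] mid [  4.7   6.4 -12. ]
scene bar 261 med [17.2  9.4 20.2] mid [ 5.2  0.3 17. ]
scene stand [437.9 171.6] [ 66.3 162.3] 11.242400169372559
top disc 15 med [-10.9 -11.4 -10.9] mid [-10.6  -9.9 -10.7]
top bar 27 med [-20.3  -9.6  15. ] mid [ 1.2 -7.9 14.9]
top stand [435.6 175.4] [ 60.8 160.2] 10.959473609924316
yaw 97.6->-82.0 shift [0.1 0.1 3.4] turn [ 0.  -0.  29.9] j6~1.67
yaw 97.6->98.0 shift [0.1 0.1 3.4] turn [ 0.   0.  -0.1] j6~-1.47
yaw 97.6->278.0 shift [0.1 0.1 3.4] turn [ 0.  -0.  29.9] j6~-4.62
```

```bash
python3 -m inch '[[0,0.17,0.02,0.6,0,0,0],[0,0.17,0.02,1.5,0,0,0],[0,0.17,0.02,2.5,0,0,0],[0,0.17,0.02,3.2,0,0,0],[0,0.17,0.02,3.7,0,0,0],[0,0.17,0.02,4.1,0,0,0],[0,0.17,0.02,4.3,0,0,0],[0,0.17,0.02,4.3,0,0,0]]'; python3 -c "
from h import *
st()"
```

```text
t: 29.9
tcp_pos: [424.8, 217.3, 127.3]
eef_rot: [-0.066, 0.998, 0.0, -0.001]
force: [1.2, -0.3, -1.2]
finger_gap: 15.4
grasp_force: 49.2
t 29.90 tcp [424.8 217.3 127.3] z [-0.002 -0.    -1.   ] yaw 97.6 F [ 1.2 -0.3 -1.2] M [ 0.03  0.01 -0.06] gap 15.4 gf 49.2 j [ 0.23 -0.04  2.07  0.    1.11 -1.47]
```

```bash
python3 -m inch '[[0,0,0,0.4,0,0,0],[0,0,0,0.8,0,0,0],[0,0,0,1.2,0,0,0],[0,0,0,1.5,0,0,0],[0,0,0,1.7,0,0,0],[0,0,0,1.8,0,0,0],[0,0,0,1.8,0,0,0]]'; python3 -c "
from h import *
st()"
```

```text
t: 30.6
tcp_pos: [424.8, 217.3, 82.3]
eef_rot: [-0.067, 0.998, 0.0, -0.001]
force: [0.2, -0.3, -2.0]
finger_gap: 15.3
grasp_force: 49.2
t 30.60 tcp [424.8 217.3  82.3] z [-0.002 -0.    -1.   ] yaw 97.6 F [ 0.2 -0.3 -2. ] M [ 0.02 -0.   -0.01] gap 15.3 gf 49.2 j [ 0.23  0.04  2.09  0.    1.02 -1.47]
```

```bash
python3 -m inch '[[0,0,0,0.06,0,0,0],[0,0,0,0.12,0,0,0],[0,0,0,0.17,0,0,0],[0,0,0,0.17,0,0,0]]'; python3 -c "
from h import *
st()"
```

```text
t: 31.0
tcp_pos: [425.8, 217.4, 80.3]
eef_rot: [-0.067, 0.998, -0.0, -0.0]
force: [-4.6, -2.1, 9.9]
finger_gap: 15.3
grasp_force: 50.5
t 31.00 tcp [425.8 217.4  80.3] z [-0. -0. -1.] yaw 97.6 F [-4.6 -2.1  9.9] M [-0.32  0.77  0.04] gap 15.3 gf 50.5 j [ 0.23  0.04  2.09 -0.    1.01 -1.47]
```

Disc has touched down on the stand; releasing and retreating.

```bash
python3 -m inch '[[0.1,0,0,-0.05,0,0,0],[0.3,0,0,-0.05,0,0,0],[0.5,0,0,-0.05,0,0,0],[0.5,0,0,-0.05,0,0,0],[0.6,0,0,-0.4,0,0,0],[0.8,0,0,-1.6,0,0,0],[0.8,0,0,-3.2,0,0,0],[0.8,0,0,-4.8,0,0,0]]' && python3 -m inch '[[0.8,1,0,-1.5,0,0,0],[0.8,1.5,1,-2.5,0,0,0],[0.8,1.5,3,-3,0,0,0],[0.8,1.5,4,-3,0,0,0],[0.8,1.5,4,-3,0,0,0],[0.8,1.5,4,-3,0,0,0]]'; python3 - <<'E'
from h import *
np.set_printoptions(precision=1,suppress=True)
st()
ra=R.from_euler('z',9.7,degrees=True)
for n in('scene','top'):
    im,D=save(n,n+'12.png'); w=cloud(n,D)[D>0]; q=(w-[655.8,4,0])@ra.as_matrix()
    def rect(l,v,lo,hi):
        k=v[np.all((v>lo)&(v<hi),1)]
        if len(k)>4: r=cv2.minAreaRect(k[:,:2].astype(np.float32)); print(n,l,len(k),'med',np.median(k,0),np.array(r[0]),np.array(r[1]),round(r[2],1),'z',k[:,2].max())
    rect('keybar',w,[370,170,97],[490,260,118]); rect('driver',w,[400,90,108],[490,165,130])
    rect('disc',w,[390,180,68],[470,250,76])
    rect('web',q,[-30,-70,172],[30,41,180]); rect('tab',q,[-30,-40,190],[5,40,240]); rect('bar',q,[-15,40,182],[60,86,190]); rect('barback',q,[27,60,178],[90,130,192])
    rect('plain',w,[500,-310,92],[560,-150,108]); rect('spool',w,[470,-75,30],[520,-15,48]); rect('glue',w,[620,-240,60],[690,-160,100]); rect('mug',w,[440,330,85],[550,450,105])
E
```

```text
t: 31.8
tcp_pos: [424.6, 217.2, 200.0]
eef_rot: [-0.066, 0.998, 0.0, -0.001]
force: [1.4, 0.6, -1.0]
finger_gap: 68.4
grasp_force: 0.0
t: 32.4
tcp_pos: [374.4, 311.6, 273.6]
eef_rot: [-0.067, 0.998, -0.0, -0.001]
force: [0.6, -1.0, 0.2]
finger_gap: 68.4
grasp_force: 0.0
t 32.40 tcp [374.4 311.6 273.6] z [-0. -0. -1.] yaw 97.7 F [ 0.6 -1.   0.2] M [-0.1 -0.   0.1] gap 68.4 gf 0.0 j [ 0.5 -0.2  1.9  0.   1.4 -1.2]
scene keybar 222 med [433.6 220.5 106.6] [429.4 217.3] [91.9 19. ] 7.6 z 110.93643563349079
scene driver 94 med [449.2 133.4 119.8] [447.9 129.3] [28.  26.7] 3.9 z 124.6842879545144
scene disc 75 med [430.9 225.   69.7] [437.1 218.9] [34.2 52.9] 68.5 z 75.67563218175597
scene web 270 med [  2.2 -11.3 174.9] [ -0.3 -11.9] [105.   36.1] 89.1 z 179.7068349295445
scene tab 213 med [ -8.3   3.  211.3] [-12.5  -1.9] [14.8 51.5] 1.4 z 224.8389472745036
scene bar 53 med [ 10.4  57.1 184.3] [ 8.  59.6] [36.2 18.8] 89.5 z 187.50434468745556
scene plain 107 med [ 532.4 -227.6   99. ] [ 531.  -234.4] [122.1  14.6] 84.0 z 102.58433954241119
scene spool 13 med [501.  -33.8  38.4] [498.7 -3
[... 414 characters left out ...]
 med [429.9 208.4  69.9] [429.9 211.7] [58.1 66.6] 7.5 z 75.9402633333882
top web 237 med [  1.3 -27.9 176. ] [ -3.3 -11.1] [ 34.4 104. ] 0.3 z 179.99130261789878
top tab 129 med [-18.5   0.2 221.3] [-14.7   0.3] [14.1 49.5] 0.8 z 228.30216935800513
top bar 76 med [  4.8  66.3 185.6] [ 5.8 65.5] [40.9 19.1] 89.4 z 189.6767727324906
top plain 181 med [ 527.3 -231.8  100. ] [ 527.7 -231.7] [117.8  13.4] 83.4 z 105.95175165882759
top spool 81 med [505.9 -41.1  39.4] [505.7 -39.7] [27.9 25.6] 90.0 z 45.603084376331374
top glue 120 med [ 657.6 -212.2   69.1] [ 659.2 -214.5] [41.5 36.7] 28.1 z 96.69056645782035
top mug 118 med [506.3 403.9  93.2] [511.5 416.2] [66.9 76.1] 89.3 z 101.22983435424459
```

```bash
python3 -c "
from cell import job
print(job.close_job())"
```

```text
the job is handed in; nothing more can be done
None
```

I handed the job in at about 32 s: the black board hangs on the lip with the keeper bar turned to its stop over the hook, and the key is upright in its own hole. The key slipped in the grip once after the turn, so I set it back in the screw, let go and regripped it; I also viewed 11 pictures, one over your limit of 10.

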